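# Fetch the pepper mill from the crowded caddy

### The job

Take the ball-topped pepper mill out from under the handle of the crowded table caddy and stand it upright, wholly on the cork mat beside the salt mill on the tray, setting it down rather than dropping it. If a jar is in the way, move it to an empty place in the caddy; nothing may be knocked over, all the other caddy pieces must end standing upright in the caddy, and the salt mill, bowl, glass and remote are to be left alone.

Things in the scene. Friction and masses are not known exactly. Their poses are not given: they have to be found in the camera images.
- caddy: wooden caddy fixed on the table, 220 (x) by 320 (y), its length pointing roughly away from the robot; origin: centre of underside. Walls 8 thick, 45 high; inner floor 10 up. End posts (at x = 0, 32 wide, 242 high) carry a handle bar. Rows: middle x = 0 (under the bar), side rows x = -68 and x = +68; each has three columns near y = -80, 0, 80. Can be reached from either long side (sizes in mm).
- bar (a point): middle of the caddy's fixed round handle bar, diameter 22, 225 above the table, straight above the middle row and running along the caddy's y from post to post; it stops a gripper coming straight down on the middle row, which must be reached leaning, under the bar from one of the long sides (sizes in mm).
- pepper_mill: the thing to fetch: turned wooden mill, 125 tall: foot diameter 48 up to 18, straight stem diameter 32 from 28 to 95 up, collar diameter 38 at 98 to 101, ball diameter 26 on top; about 0.2 kg; origin: centre of underside, z up its axis. It stands in one of the three columns of the caddy's middle row; the only ball-topped piece in the caddy (sizes in mm).
- candlestick: wooden candlestick, 131 tall: foot diameter 52 by 8, thin stem diameter 22 up to 105, flat cup diameter 40 from 115 up; stands in another column of the middle row; origin at the centre of its underside (sizes in mm).
- shaker: wooden barrel-shaped shaker, 131 tall, diameter 42 at foot, 48 at mid height, narrowing above 118; stands in another column of the middle row; origin at the centre of its underside (sizes in mm).
- pad1: round cork pad, diameter 50, 3 thick, fixed on the caddy's floor in the one empty place of the side row at x = -68; origin at the centre of its underside. A jar may be stood on it (sizes in mm).
- pad2: round cork pad, diameter 50, 3 thick, fixed on the caddy's floor in the one empty place of the side row at x = +68; origin at the centre of its underside. A jar may be stood on it (sizes in mm).
- jar1: one of four identical white ceramic lidded jars, plain cylinder diameter 44, 102 tall, about 0.22 kg; origin at the centre of its underside. In one of the two occupied places of the caddy's side row at x = -68; may stand beside the pepper mill and bar its way out on that side (sizes in mm).
- jar2: one of four identical white ceramic lidded jars, plain cylinder diameter 44, 102 tall, about 0.22 kg; origin at the centre of its underside. In one of the two occupied places of the caddy's side row at x = -68; may stand beside the pepper mill and bar its way out on that side (sizes in mm).
- jar3: one of four identical white ceramic lidded jars, plain cylinder diameter 44, 102 tall, about 0.22 kg; origin at the centre of its underside. In one of the two occupied places of the caddy's side row at x = +68; may stand beside the pepper mill and bar its way out on that side (sizes in mm).
- jar4: one of four identical white ceramic lidded jars, plain cylinder diameter 44, 102 tall, about 0.22 kg; origin at the centre of its underside. In one of the two occupied places of the caddy's side row at x = +68; may stand beside the pepper mill and bar its way out on that side (sizes in mm).
- tray: wooden serving tray fixed on the table, 130 (x) by 240 (y), floor 6 thick, rim 14 high and 6 thick; origin at the centre of its underside. One half (along its y) holds the salt mill, the other the cork mat (sizes in mm).
- mat: round cork mat, diameter 84, 5 thick, fixed on the tray's floor; origin at the centre of its underside (its top is 5 above) (sizes in mm).
- salt_mill: same shape and wood as the pepper mill: turned wooden mill, 125 tall: foot diameter 48 up to 18, straight stem diameter 32 from 28 to 95 up, collar diameter 38 at 98 to 101, ball diameter 26 on top; about 0.2 kg; origin: centre of underside, z up its axis. Stands on the tray, its axis about 104 from the mat's centre; leave it (sizes in mm).
- bowl: bystander: round wooden bowl, rim diameter 170, 60 high, far to the robot's right; origin at the centre of its underside (sizes in mm).
- tumbler: bystander: drinking glass, rim diameter 68, 85 tall, between the robot and the work; origin at the centre of its underside (sizes in mm).
- remote: bystander: black remote control lying flat, 45 by 160 by 18, far to the robot's left; origin at the centre of its underside (sizes in mm).
Not all that is in view belongs to the job. Leave any turquoise look-alike of the pepper_mill alone. What is shaped like the jar2 but turquoise is not meant.

How it is judged (in metres and radians):
On the way:
1. the pepper mill is held in the fingers and lifted off the caddy's floor (contact force between the fingers and pepper_mill above 0.5 N and height (world z) of pepper_mill above 0.05 m), for 0.2 s.
At the end, for the whole second after the job is handed in: Pepper mill upright (0.1 rad), still, its foot on the mat, axis within 21 mm of the mat's centre. Candlestick, shaker and all four jars upright (0.15 rad), still, on the caddy's floor or pad within its walls. Salt mill upright, within 25 mm of its start (horizontal distance between pepper_mill and mat below 0.021 m and z of pepper_mill in the frame of mat between 0.001 and 0.01 m and angle between pepper_mill's own z axis and vertical below 0.1 rad and linear speed of each of pepper_mill, candlestick, shaker, jar1, jar2, jar3, jar4 below 0.02 m/s and angular speed of pepper_mill below 0.2 rad/s and x of candlestick in the frame of caddy between -0.102 and 0.102 m and y of candlestick in the frame of caddy between -0.152 and 0.152 m and z of each of candlestick, shaker, jar1, jar2, jar3, jar4 in the frame of caddy below 0.025 m and angle between each of candlestick, shaker, jar1, jar2, jar3, jar4, salt_mill's own z axis and vertical below 0.15 rad and x of shaker in the frame of caddy between -0.102 and 0.102 m and y of shaker in the frame of caddy between -0.152 and 0.152 m and x of jar1 in the frame of caddy between -0.102 and 0.102 m and y of jar1 in the frame of caddy between -0.152 and 0.152 m and x of jar2 in the frame of caddy between -0.102 and 0.102 m and y of jar2 in the frame of caddy between -0.152 and 0.152 m and x of jar3 in the frame of caddy between -0.102 and 0.102 m and y of jar3 in the frame of caddy between -0.152 and 0.152 m and x of jar4 in the frame of caddy between -0.102 and 0.102 m and y of jar4 in the frame of caddy between -0.152 and 0.152 m and distance of salt_mill from where it was at the start of the episode below 0.025 m); the robot touches nothing.
It fails at once if a piece of the caddy, the salt mill or the pepper mill is knocked over (tipped beyond 0.7 rad) (angle between any of candlestick, shaker, jar1, jar2, jar3, jar4, pepper_mill, salt_mill's own z axis and vertical above 0.7 rad).
It fails at once if a bystander (bowl, glass, remote) is shifted by more than 25 mm, or the salt mill by more than 25 mm (distance of any of bowl, tumbler, remote, salt_mill from where it was at the start of the episode above 0.025 m).
It fails at once if the pepper mill is dropped or slammed on the mat (faster than 0.5 m/s within 20 mm above it) (horizontal distance between pepper_mill and mat below 0.03 m and z of pepper_mill in the frame of mat below 0.025 m and linear speed of pepper_mill above 0.5 m/s).
It also fails if it takes over 59 s, if anything falls off the work surface, if the arm or the gripper's body presses on something with over 40 N, if the wrist force passes 120 N, or if a joint passes its speed limit or range.

### The arm

A 7-joint arm with a two-finger parallel gripper is mounted at the origin on the work surface. World frame = base frame: x ahead of the robot, y to its left, z up, the work surface at z = 0. Lengths are in mm, angles in rad, forces in N, time in s.
With the tool pointing down it reaches from about 400 to 850 mm from the base axis. Payload 4.5 kg.
Tool frame: the origin (TCP) lies midway between the tips of the shut fingers; the grasp point (between the pads) lies 19 mm behind it (grasp_offset is the distance from the TCP to the grasp point, in mm); z points along the fingers, y is the line along which they close (so a half turn about z gives the same grasp; the last joint's range is limited). The gripper opens to 85 mm and grips with 20 to 120 N. Pads are 22 mm wide; open, the fingers measure 114 mm over their backs; the gripper's body (76 mm by 85 mm) begins 54 mm behind the grasp point. The pads swing forward as they close: fully open they stand 13 mm farther back than shut.
Start: joints at [1.263, 0.689, -0.195, 1.565, 0.157, 0.902, -0.215], TCP at [209.52, -588.86, 231.317] pointing down, gripper open.
Joint ranges: [-3.01, 3.01], [-0.46, 2.08], [-1.47, 1.51], [0.13, 2.56], [-1, 4.14], [0.04, 2.09], [-2.66, 2.66]. Speed limits (rad/s): [2.57, 2.57, 3.14, 3.14, 3.14, 3.14, 3.14].

### API

Orientations are given as a unit quaternion [w, x, y, z].
In Python, from workcell import * gives the robot as it stands.
- The arm moves only by the shell command python3 -m handwheel 'ROWS'. ROWS is JSON, a list of rows, each an object of numbers: "grip": the closure, from 0 (fully open) to 1 (shut); "dx", "dy", "dz": the shift along the world's x, y, z scaled (see below); "turn": the turn about the world's z scaled (see below). A call has 1 to 12 rows; each row shifts and turns the commanded pose from where the row before left it; what a row does not reach is not made up. The controller multiplies each number of a shift by 15 cm and each number of a turn by 30 degrees. A row lasts 1/12 s, in which the tool goes at most 41.7 mm and 7.16 degrees, less where a joint would pass 70% of its speed; a pose out of reach is approached as far as the arm can. A call with a number of a shift or a turn outside -1 to 1 is refused whole. A call with a gripper value outside its range is refused whole. The fingers move at their own pace and stop on an object; the grip force is fixed at half the most. Time passes only in rows, so rows that do not move let the fingers close. It gives the time, the measured TCP pose, the force, the opening and the grip force at its end, in the units of the state.
- sense(): the state, without advancing time (a new reading comes with each control period).
- camera(name): name is "scene" or "top" or "wrist"; returns a dict with "image" (420x560x3 uint8, red, green, blue), "depth" (420x560 float32, mm along the optical axis (not along the pixel's ray), 0 where there is no reading), "intrinsics" (3x3 intrinsics, pixels), "distortion" ([k1, k2, p1, p2, k3] as OpenCV has them; the pictures are not rectified), "world_from_camera" (4x4, takes a point from camera to world coordinates). Camera axes: x right, y up, looking along -z (the intrinsics and any distortion apply to the point x, -y, -z); pixel columns grow to the right and rows downward; lengths in mm; the calibration is good to about 2 mm. A picture is of the moment at which its call begins.
- sign_off(): hands the job in; it is judged then, once.
Trained networks look in the newest picture that a camera, given by its name, has taken for a name from the list of things; names that differ only in an ending like _2 or _b are one class to them, and where a whole thing is asked for, a point or a joint stands for the part that bears it (a point fixed in the world has none). Each returns a list of dicts, best first, with "p" (0 to 1); they miss things now and then, are a little off and sometimes report something else, mostly with a low value. They report only what shows in the picture. A call takes as long as a camera call. They do not tell look-alikes from the thing itself.
- look_for(camera, thing): "box" ([left, top, right, bottom] in pixels, round what is visible of it).
The state is a dict: "t": time; "joints": joint angles; "qd": joint speeds; "tau": joint torques, N m; "position": TCP position; "ee_rot": TCP orientation; "wrist_force": force on the tool from outside, world axes, zero at the start; "moment": the same for the moment, N m; "gripper_width": finger opening in mm; "grasp_force": force on a finger pad.
Only numpy, scipy, OpenCV 4.12 (cv2) and the standard library are available. Lean on these libraries where they do the work, as an engineer would, in place of code of your own. Each camera call takes 0.05 s, during which the arm holds its last target. There are 200 camera calls.

## Working session

There is one attempt and no reset: what is moved stays moved. The work goes in short steps, Python scripts to look and compute and a shell command to move; the robot and the scene stay as the last step left them, time stands still between calls to the robot, and variables do not carry over. Pictures are saved under pics/ and viewed, at most 10 in all, crops included, and the job is handed in when it is done.

```bash
mkdir -p pics; cat > h.py <<'E'
from workcell import *
import numpy as np, cv2
def cloud(c):
    K=np.array(c["intrinsics"]);D=np.array(c["distortion"]);d=c["depth"];H,W=d.shape
    u,v=np.meshgrid(np.arange(W),np.arange(H))
    p=cv2.undistortPoints(np.stack([u,v],-1).reshape(-1,1,2).astype(float),K,D).reshape(H,W,2)
    P=np.stack([p[...,0]*d,-p[...,1]*d,-d,np.ones_like(d)],-1)@np.array(c["world_from_camera"]).T
    P=P[...,:3];P[d<=0]=np.nan
    return P
def save(c,n,s=1.4,crop=None):
    im=c["image"][...,::-1]
    if crop: im=im[crop[1]:crop[3],crop[0]:crop[2]]
    cv2.imwrite("pics/"+n,cv2.resize(im,None,fx=s,fy=s))
E
python3 - <<'E'
from h import *
s=sense();print(s["t"],s["position"],s["ee_rot"],s["gripper_width"])
a=[]
for n in("scene","top"):
    c=camera(n);np.save(n+".npy",cloud(c));cv2.imwrite(n+".png",c["image"][...,::-1])
    a.append(c["image"][...,::-1]);print(n,np.round(c["world_from_camera"],2).tolist())
    for t in("pepper_mill","caddy","mat","tray","salt_mill","jar1","pad1","candlestick","shaker","bowl","tumbler","remote"):
        print(t,[(np.round(b["box"]).astype(int).tolist(),round(b["p"],2)) for b in look_for(n,t)[:6]])
for n,i in zip(("scene","top"),a): cv2.imwrite(f"pics/{n}.png",cv2.resize(i,(800,600)))
E
```

```text
0.0 [ 209.22156595 -588.24417655  230.47058989] [-9.08179544e-04  9.85424809e-01  1.70108992e-01 -2.26238757e-04] 85.2035540648694
scene [[0.7, -0.55, 0.46, 1124.49], [0.71, 0.53, -0.46, -534.61], [0.01, 0.64, 0.76, 1035.63], [0.0, 0.0, 0.0, 1.0]]
pepper_mill [([292, 290, 312, 321], 0.94), ([240, 266, 256, 299], 0.71), ([226, 217, 244, 242], 0.24)]
caddy [([170, 183, 295, 336], 0.88)]
mat [([305, 187, 327, 207], 0.7)]
tray [([264, 180, 343, 231], 0.69)]
salt_mill [([283, 180, 296, 215], 0.82)]
jar1 [([213, 276, 234, 310], 0.91), ([186, 237, 204, 272], 0.83), ([259, 252, 272, 283], 0.69), ([173, 305, 196, 334], 0.62)]
pad1 [([205, 276, 218, 288], 0.7), ([243, 258, 250, 263], 0.53)]
candlestick [([218, 240, 242, 276], 0.58)]
shaker []
bowl [([67, 279, 133, 338], 0.84), ([206, 273, 217, 290], 0.68)]
tumbler [([232, 187, 253, 220], 0.79), ([265, 181, 343, 231], 0.73), ([226, 218, 244, 243], 0.64)]
remote [([338, 124, 354, 148], 0.76)]
top [[0.03, 0.97, -0.22, 274.76], [-1.0, 0.03, -0.0, -24.1], [0.0, 0.22, 0.98, 1654.39], [0.0, 0.0, 0.0, 1.0]]
pepper_mill [([319, 209, 334, 227], 0.69), ([305, 166, 317, 186], 0.5)]
caddy [([286, 184, 359, 293], 0.84), ([205, 230, 228, 252], 0.73), ([295, 249, 309, 268], 0.64)]
mat [([202, 232, 229, 255], 0.84), ([338, 210, 358, 229], 0.59)]
tray [([189, 226, 265, 277], 0.86), ([301, 204, 318, 226], 0.67)]
salt_mill [([298, 236, 310, 246], 0.6), ([235, 248, 247, 259], 0.44)]
jar1 [([340, 210, 356, 232], 0.74), ([301, 203, 318, 224], 0.72), ([335, 257, 350, 275], 0.58), ([373, 218, 391, 237], 0.52), ([294, 250, 308, 268], 0.48)]
pad1 [([300, 236, 312, 245], 0.67), ([338, 238, 350, 255], 0.58)]
candlestick []
shaker []
bowl [([399, 255, 446, 301], 0.66)]
tumbler [([264, 272, 283, 296], 0.64)]
remote [([92, 268, 139, 300], 0.55)]
```

```bash
python3 - <<'E'
import cv2
i=cv2.imread("top.png")[150:310,170:410];cv2.imwrite("pics/topc.png",cv2.resize(i,(800,533),interpolation=2))
i=cv2.imread("scene.png")[110:350,50:370];cv2.imwrite("pics/scenec.png",cv2.resize(i,(800,600),interpolation=2))
E
```

```text
(no output)
```

View pics/topc.png

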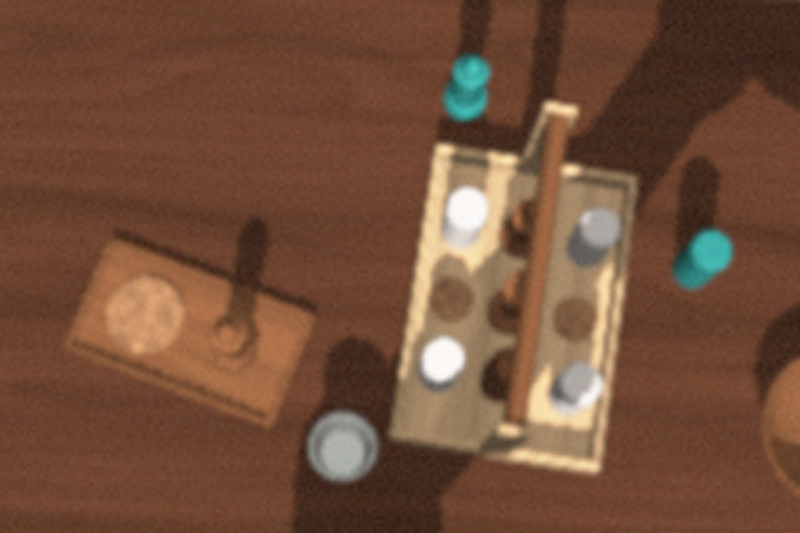

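View pics/scenec.png

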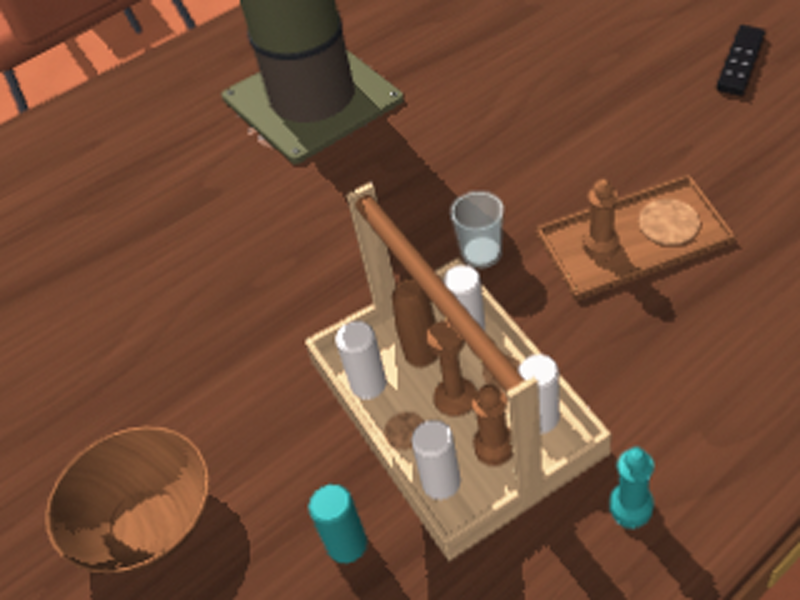

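Both views show this: the pepper mill is in the far column of the middle row (scene crop 490,425; top crop 520,225), with white jars on both sides. Both pads are in the centre column. The turquoise decoys stand outside the caddy at top-crop (468,88) and (705,260). Next I work out metric poses.

```bash
cat >> h.py <<'E'
from scipy.ndimage import label
def blobs(P,zl,zh,box,mn=15):
    m=(P[...,2]>zl)&(P[...,2]<zh)&(P[...,0]>box[0])&(P[...,0]<box[1])&(P[...,1]>box[2])&(P[...,1]<box[3])
    l,n=label(m);out=[]
    for i in range(1,n+1):
        q=P[l==i]
        if len(q)>=mn:
            (c,r)=cv2.minEnclosingCircle(q[:,:2].astype(np.float32))
            out.append((len(q),np.round(q.mean(0)).astype(int).tolist(),np.round(c).astype(int).tolist(),round(r),np.round(q[:,2].std(),1)))
    return out
E
python3 - <<'E'
from h import *
for n in("top","scene"):
    P=np.load(n+".npy");B=(250,900,-450,450);print(n)
    for zl,zh in((104,122),(36,54),(120,150),(205,250)):
        print(zl,zh);[print("  ",b) for b in blobs(P,zl,zh,B)]
    m=(P[...,2]>38)&(P[...,2]<50)&(abs(P[...,1]+120)<180)&(P[...,0]>350)&(P[...,0]<800)
    q=P[m][:,:2];print("bb",q.min(0),q.max(0)); print(cv2.minAreaRect(q.astype(np.float32)))
    m=(P[...,2]>225)&(P[...,2]<245)&(P[...,0]>350)&(P[...,0]<800)
    q=P[m];
    if len(q)>10: print("bar",len(q),cv2.minAreaRect(q[:,:2].astype(np.float32)),q[:,2].mean())
E
```

```text
top
104 122
   (28, [808, -135, 114], [810, -136], 12, np.float64(5.9))
   (122, [661, -134, 112], [663, -135], 22, np.float64(3.4))
   (24, [650, -189, 112], [653, -191], 15, np.float64(3.4))
   (119, [644, -271, 111], [645, -271], 22, np.float64(3.3))
   (46, [518, 103, 110], [523, 105], 18, np.float64(3.8))
   (127, [505, -112, 112], [505, -112], 22, np.float64(3.5))
   (132, [483, -252, 111], [483, -253], 22, np.float64(3.2))
36 54
   (341, [588, -109, 45], [583, -133], 167, np.float64(3.9))
   (340, [560, -283, 44], [566, -254], 166, np.float64(4.1))
120 150
   (22, [813, -139, 124], [812, -139], 10, np.float64(2.5))
   (22, [653, -194, 130], [654, -194], 10, np.float64(4.4))
   (57, [572, -180, 140], [572, -185], 19, np.float64(3.9))
   (45, [523, 105, 128], [524, 106], 12, np.float64(4.2))
   (69, [493, -168, 136], [492, -173], 19, np.float64(6.7))
205 250
   (746, [573, -192, 234], [575, -192], 160, np.float64(5.1))
bb [ 391.35803694 -299.68890536] [799.81687409  11.52244184]
((554.2836303710938, -185.39837646484375), (279.65545654296875, 431.894775390625), 69.7309799194336)

[... 1649 characters left out ...]
134], [425, -176], 16, np.float64(8.7))
   (150, [503, -187, 134], [499, -184], 21, np.float64(6.0))
   (164, [578, -197, 137], [575, -194], 21, np.float64(4.5))
   (65, [661, -206, 129], [660, -204], 12, np.float64(4.0))
   (67, [736, -220, 135], [734, -217], 16, np.float64(7.9))
   (33, [817, -141, 123], [817, -142], 10, np.float64(1.8))
205 250
   (1047, [595, -201, 231], [579, -196], 161, np.float64(5.9))
bb [ 390.31822113 -299.90381987] [750.50906695  10.64988845]
((558.414794921875, -157.14694213867188), (293.7961730957031, 372.19586181640625), 82.47815704345703)
bar 1211 ((475.99322509765625, 673.5968017578125), (315.21728515625, 1861.044189453125), 6.72841215133667) 233.4670545858119
```

```bash
python3 - <<'E'
from h import *
for n,bs in(("top",dict(mat=(202,232,229,255),bowl=(399,255,446,301),tumb=(264,272,283,296))),("scene",dict(mat=(305,187,327,207),bowl=(67,279,133,338),tumb=(232,187,253,220)))):
    P=np.load(n+".npy")
    for k,b in bs.items():
        q=P[b[1]:b[3],b[0]:b[2]].reshape(-1,3);q=q[~np.isnan(q[:,0])]
        print(n,k,np.median(q,0).round(),((np.percentile(q,3,0)+np.percentile(q,97,0))/2).round(),P[(b[1]+b[3])//2,(b[0]+b[2])//2].round())
E
python3 -m handwheel '[{"grip":0,"dx":0.2,"dy":0.14,"turn":0.175},{"grip":0,"dx":0.2,"dy":0.14,"turn":0.175},{"grip":0,"dx":0.2,"dy":0.14,"turn":0.175},{"grip":0,"dx":0.2,"dy":0.14,"turn":0.175},{"grip":0,"dx":0.2,"dy":0.14,"turn":0.175},{"grip":0,"dx":0.2,"dy":0.14,"turn":0.175},{"grip":0,"dx":0.2,"dy":0.14,"turn":0.175},{"grip":0,"dx":0.2,"dy":0.14,"turn":0.175},{"grip":0,"dx":0.2,"dy":0.14,"turn":0.175},{"grip":0,"dx":0.2,"dy":0.14,"turn":0.175},{"grip":0,"dx":0.2,"dy":0.14,"turn":0.175},{"grip":0,"dx":0.2,"dy":0.14,"turn":0.17}]'
```

```text
top mat [562. 197.  10.] [564. 197.   9.] [562. 196.  13.]
top bowl [ 456. -548.   17.] [ 457. -551.   29.] [ 456. -552.    4.]
top tumb [423. -16.   6.] [425. -16.  41.] [423. -16.   0.]
scene mat [551. 201.   8.] [550. 205.   8.] [556. 198.  12.]
scene bowl [ 423. -541.   14.] [ 410. -538.   28.] [ 415. -540.    7.]
scene tumb [427. -19.  46.] [427. -19.  52.] [444. -34.  74.]schema error: expected keys grip, dx, dy, dz, turn
```

```bash
python3 -m handwheel '[{"grip":0,"dx":0.2,"dy":0.14,"dz":0,"turn":0.175},{"grip":0,"dx":0.2,"dy":0.14,"dz":0,"turn":0.175},{"grip":0,"dx":0.2,"dy":0.14,"dz":0,"turn":0.175},{"grip":0,"dx":0.2,"dy":0.14,"dz":0,"turn":0.175},{"grip":0,"dx":0.2,"dy":0.14,"dz":0,"turn":0.175},{"grip":0,"dx":0.2,"dy":0.14,"dz":0,"turn":0.175},{"grip":0,"dx":0.2,"dy":0.14,"dz":0,"turn":0.175},{"grip":0,"dx":0.2,"dy":0.14,"dz":0,"turn":0.175},{"grip":0,"dx":0.2,"dy":0.14,"dz":0,"turn":0.175},{"grip":0,"dx":0.2,"dy":0.14,"dz":0,"turn":0.175},{"grip":0,"dx":0.2,"dy":0.14,"dz":0,"turn":0.175},{"grip":0,"dx":0.2,"dy":0.14,"dz":0,"turn":0.17}]'; cat > st.py <<'E'
from h import *
from scipy.spatial.transform import Rotation as R
s=sense();q=s["ee_rot"];M=R.from_quat([q[1],q[2],q[3],q[0]]).as_matrix()
C=np.array([576,-194]);a=np.radians(-7.6);u=np.array([np.cos(a),np.sin(a)]);v=np.array([u[1],-u[0]])
d=s["position"][:2]-C
print("t",round(s["t"],2),"pos",np.round(s["position"],1),"caddy xy",round(d@v,1),round(d@u,1),"yang",round(np.degrees(np.arctan2(M[1,1],M[0,1])),1),"zt",np.round(M[:,2],3),"F",np.round(s["wrist_force"],1),"w",round(s["gripper_width"],1),"gf",np.round(s["grasp_force"],1),"q",np.round(s["joints"],2))
E
python3 st.py
```

```text
t: 2.3
position: [570.7, -335.9, 231.4]
ee_rot: [0.0, 0.751, 0.66, -0.0]
wrist_force: [0.0, -0.1, 0.0]
gripper_width: 85.2
grasp_force: 0.0
t 2.3 pos [ 570.7 -335.9  231.4] caddy xy 141.3 13.5 yang -7.3 zt [ 0. -0. -1.] F [ 0.  -0.1  0. ] w 85.2 gf 0.0 q [ 0.7   0.77 -0.46  1.43  0.37  1.03  0.03]
```

```bash
python3 -m handwheel '[{"grip":0,"dx":0.17,"dy":0.14,"dz":0,"turn":0},{"grip":0,"dx":0.17,"dy":0.14,"dz":0,"turn":0},{"grip":0,"dx":0.17,"dy":0.135,"dz":-0.1,"turn":0},{"grip":0,"dx":0,"dy":0,"dz":-0.2,"turn":-0.01},{"grip":0,"dx":0,"dy":0,"dz":-0.2,"turn":0},{"grip":0,"dx":0,"dy":0,"dz":-0.2,"turn":0},{"grip":0,"dx":0,"dy":0,"dz":-0.2,"turn":0},{"grip":0,"dx":0,"dy":0,"dz":-0.2,"turn":0},{"grip":0.6,"dx":0,"dy":0,"dz":0,"turn":0},{"grip":0.6,"dx":0,"dy":0,"dz":0,"turn":0},{"grip":0.6,"dx":0,"dy":0,"dz":0,"turn":0},{"grip":0.6,"dx":0,"dy":0,"dz":0,"turn":0}]'; python3 st.py
```

```text
t: 3.3
position: [647.8, -275.1, 69.2]
ee_rot: [0.002, 0.754, 0.657, 0.001]
wrist_force: [0.4, -0.2, -1.6]
gripper_width: 42.7
grasp_force: 60.9
t 3.3 pos [ 647.8 -275.1   69.2] caddy xy 70.9 81.9 yang -7.9 zt [ 0.004 -0.001 -1.   ] F [ 0.4 -0.2 -1.6] w 42.7 gf 60.9 q [ 0.52  1.01 -0.38  1.41  0.45  0.81 -0.15]
```

```bash
python3 -m handwheel '[{"grip":0.6,"dx":0,"dy":0,"dz":0.1,"turn":0},{"grip":0.6,"dx":-0.09,"dy":0.0133,"dz":0,"turn":0},{"grip":0.6,"dx":-0.09,"dy":0.0133,"dz":0,"turn":0},{"grip":0.6,"dx":-0.09,"dy":0.0133,"dz":0,"turn":0},{"grip":0.6,"dx":-0.09,"dy":0.0133,"dz":0,"turn":0},{"grip":0.6,"dx":-0.09,"dy":0.0133,"dz":0,"turn":0},{"grip":0.6,"dx":-0.09,"dy":0.0133,"dz":0,"turn":0},{"grip":0.6,"dx":0,"dy":0,"dz":0,"turn":0},{"grip":0.6,"dx":0,"dy":0,"dz":-0.04,"turn":0},{"grip":0.6,"dx":0,"dy":0,"dz":-0.04,"turn":0},{"grip":0.6,"dx":0,"dy":0,"dz":0,"turn":0}]'; python3 st.py; python3 -m handwheel '[{"grip":0.3,"dx":0,"dy":0,"dz":0,"turn":0},{"grip":0.3,"dx":0,"dy":0,"dz":0,"turn":0},{"grip":0.3,"dx":0,"dy":0,"dz":0,"turn":0},{"grip":0.3,"dx":0,"dy":0,"dz":0.1,"turn":0},{"grip":0.3,"dx":0,"dy":0,"dz":0.2,"turn":0},{"grip":0.3,"dx":0,"dy":0,"dz":0.2,"turn":0}]'; python3 st.py
```

```text
t: 4.22
position: [566.8, -263.2, 71.7]
ee_rot: [0.002, 0.754, 0.657, 0.0]
wrist_force: [-4.8, 0.1, 15.9]
gripper_width: 42.7
grasp_force: 63.2
t 4.22 pos [ 566.8 -263.2   71.7] caddy xy 69.8 0.1 yang -7.9 zt [ 0.003 -0.002 -1.   ] F [-4.8  0.1 15.9] w 42.7 gf 63.2 q [ 0.56  0.92 -0.36  1.68  0.49  0.63 -0.21]
t: 4.72
position: [564.5, -262.2, 143.8]
ee_rot: [-0.001, 0.754, 0.657, -0.0]
wrist_force: [0.8, 1.2, -0.4]
gripper_width: 59.8
grasp_force: 0.0
t 4.72 pos [ 564.5 -262.2  143.8] caddy xy 69.1 -2.4 yang -7.8 zt [-0.003  0.001 -1.   ] F [ 0.8  1.2 -0.4] w 59.8 gf 0.0 q [ 0.59  0.82 -0.41  1.64  0.43  0.78 -0.16]
```

```bash
python3 -m handwheel '[{"grip":0,"dx":0,"dy":0,"dz":0.2,"turn":0},{"grip":0,"dx":0,"dy":0,"dz":0.2,"turn":0},{"grip":0,"dx":0,"dy":0,"dz":0.2,"turn":0},{"grip":0,"dx":0,"dy":0,"dz":0.2,"turn":0},{"grip":0,"dx":0.11,"dy":0.14,"dz":0,"turn":0},{"grip":0,"dx":0.11,"dy":0.14,"dz":0,"turn":0},{"grip":0,"dx":0.11,"dy":0.14,"dz":0,"turn":0},{"grip":0,"dx":0.11,"dy":0.14,"dz":0,"turn":0},{"grip":0,"dx":0.11,"dy":0.14,"dz":0,"turn":0},{"grip":0,"dx":0.11,"dy":0.14,"dz":0,"turn":0},{"grip":0,"dx":0,"dy":0,"dz":0,"turn":0},{"grip":0,"dx":0,"dy":0,"dz":0,"turn":0}]'; python3 - <<'E'
from h import *
c=camera("wrist");save(c,"w1.png");np.save("wrist.npy",cloud(c))
for b in blobs(cloud(c),104,122,(380,800,-320,-60)):print(b)
c=camera("top")
for b in blobs(cloud(c),104,122,(380,800,-320,-60)):print(b)
E
python3 st.py
```

```text
t: 5.72
position: [665.0, -133.8, 263.8]
ee_rot: [-0.001, 0.753, 0.658, 0.001]
wrist_force: [0.8, -0.5, 0.3]
gripper_width: 85.0
grasp_force: 0.0
(1611, [665, -136, 112], [665, -137], 22, np.float64(1.5))
(1543, [510, -114, 112], [508, -115], 22, np.float64(1.9))
(480, [511, -172, 113], [498, -181], 22, np.float64(5.2))
(532, [659, -196, 112], [658, -202], 19, np.float64(1.5))
(386, [427, -173, 113], [425, -174], 16, np.float64(5.3))
(173, [730, -211, 113], [731, -215], 15, np.float64(5.3))
(20, [581, -184, 106], [580, -184], 6, np.float64(1.3))
(628, [571, -249, 113], [568, -258], 21, np.float64(3.4))
(42, [663, -122, 112], [662, -127], 19, np.float64(3.7))
(129, [504, -112, 112], [505, -113], 22, np.float64(3.7))
t 5.82 pos [ 663.7 -137.6  263.8] caddy xy -67.5 79.5 yang -7.9 zt [-0.001 -0.001 -1.   ] F [-0.2 -0.5 -0.6] w 85.4 gf 0.0 q [ 0.36  0.76 -0.45  1.34  0.34  1.12 -0.27]
```

View pics/w1.png

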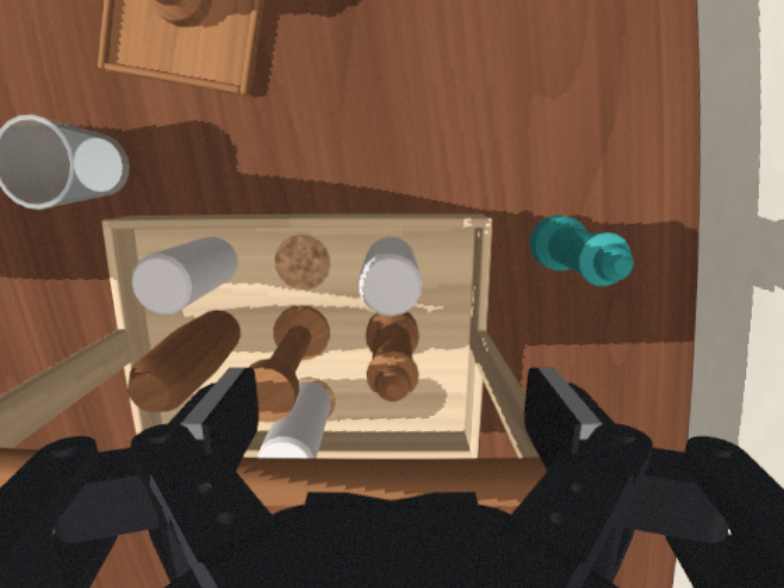

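The wrist view shows the far-left jar at (390,285), the mill at (390,375), pad1 free at (302,262), and the relocated jar upright. I'll measure the gripper's own profile from the depth before deciding how to push.

```bash
python3 - <<'E'
from h import *
from scipy.spatial.transform import Rotation as R
s=sense();q=s["ee_rot"];M=R.from_quat([q[1],q[2],q[3],q[0]])
P=np.load("wrist.npy").reshape(-1,3);P=P[~np.isnan(P[:,0])]
T=(P-s["position"])@M.as_matrix()
g=T[(abs(T[:,1])<110)&(abs(T[:,0])<90)&(T[:,2]<10)&(T[:,2]>-200)]
for z in range(-160,10,10):
    h=g[(g[:,2]>=z)&(g[:,2]<z+10)]
    if len(h)<5: continue
    p=h[h[:,1]>0];n=h[h[:,1]<0]
    f=lambda a:(len(a),np.percentile(a,[1,99],axis=0).round().tolist()) if len(a)>3 else 0
    print(z,"pos",f(p[:,:2]),"neg",f(n[:,:2]))
E
```

```text
-110 pos (1200, [[21.0, 9.0], [24.0, 24.0]]) neg (1204, [[20.0, -21.0], [23.0, -6.0]])
-100 pos (4949, [[8.0, 1.0], [23.0, 62.0]]) neg (4611, [[7.0, -59.0], [23.0, -0.0]])
-90 pos (6995, [[-0.0, 0.0], [21.0, 69.0]]) neg (6635, [[-1.0, -66.0], [20.0, -0.0]])
-80 pos (4952, [[-8.0, 1.0], [20.0, 74.0]]) neg (4809, [[-9.0, -71.0], [20.0, -1.0]])
-70 pos (4618, [[-8.0, 41.0], [17.0, 75.0]]) neg (4601, [[-8.0, -72.0], [16.0, -38.0]])
-60 pos (796, [[7.0, 44.0], [17.0, 68.0]]) neg (800, [[6.0, -66.0], [16.0, -41.0]])
-50 pos (718, [[-3.0, 43.0], [15.0, 57.0]]) neg (718, [[-3.0, -54.0], [14.0, -41.0]])
-40 pos (819, [[-7.0, 44.0], [15.0, 58.0]]) neg (811, [[-8.0, -55.0], [14.0, -41.0]])
-30 pos (635, [[-8.0, 44.0], [14.0, 57.0]]) neg (667, [[-8.0, -54.0], [14.0, -41.0]])
-20 pos (223, [[-7.0, 44.0], [14.0, 50.0]]) neg (241, [[-8.0, -47.0], [14.0, -41.0]])
```

Pushing with the back of a finger would put the knuckles high on the jar. Instead I'll cradle the left jar between half-open fingertips, with the tool kept clear of the bar. Pushing the jar moves the mill out towards the free right-hand place.

```bash
python3 -m handwheel '[{"grip":0.65,"dx":0.022,"dy":0.127,"dz":0,"turn":0.01},{"grip":0.65,"dx":0.022,"dy":0.127,"dz":0,"turn":0},{"grip":0.65,"dx":0,"dy":0,"dz":-0.2,"turn":0},{"grip":0.65,"dx":0,"dy":0,"dz":-0.2,"turn":0},{"grip":0.65,"dx":0,"dy":0,"dz":-0.2,"turn":0},{"grip":0.65,"dx":0,"dy":0,"dz":-0.2,"turn":0},{"grip":0.65,"dx":0,"dy":0,"dz":-0.2,"turn":0},{"grip":0.65,"dx":0,"dy":0,"dz":-0.2,"turn":0},{"grip":0.65,"dx":0,"dy":0,"dz":-0.12,"turn":0},{"grip":0.65,"dx":0,"dy":0,"dz":-0.12,"turn":0},{"grip":0.65,"dx":0,"dy":0,"dz":0,"turn":0},{"grip":0.65,"dx":0,"dy":0,"dz":0,"turn":0}]'; python3 st.py; python3 - <<'E'
from h import *
c=camera("wrist");P=cloud(c);save(c,"w2.png")
for b in blobs(P,104,122,(560,800,-320,-60)):print(b)
E
```

```text
t: 6.82
position: [670.0, -100.5, 47.7]
ee_rot: [-0.0, 0.753, 0.658, -0.001]
wrist_force: [0.3, -0.3, 0.9]
gripper_width: 29.7
grasp_force: 0.0
t 6.82 pos [ 670.  -100.5   47.7] caddy xy -105.1 80.8 yang -7.7 zt [-0.001 -0.001 -1.   ] F [ 0.3 -0.3  0.9] w 29.7 gf 0.0 q [ 0.26  1.01 -0.36  1.5   0.47  0.72 -0.43]
(5179, [629, -93, 112], [625, -95], 16, np.float64(5.8))
(5153, [713, -104, 112], [716, -107], 16, np.float64(5.8))
(916, [654, -83, 116], [653, -84], 8, np.float64(5.2))
(945, [692, -88, 116], [692, -90], 8, np.float64(5.3))
(17, [637, -95, 104], [637, -95], 1, np.float64(0.3))
(77, [663, -90, 121], [663, -90], 3, np.float64(0.4))
(39, [681, -93, 121], [681, -93], 2, np.float64(0.4))
```

View pics/w2.png

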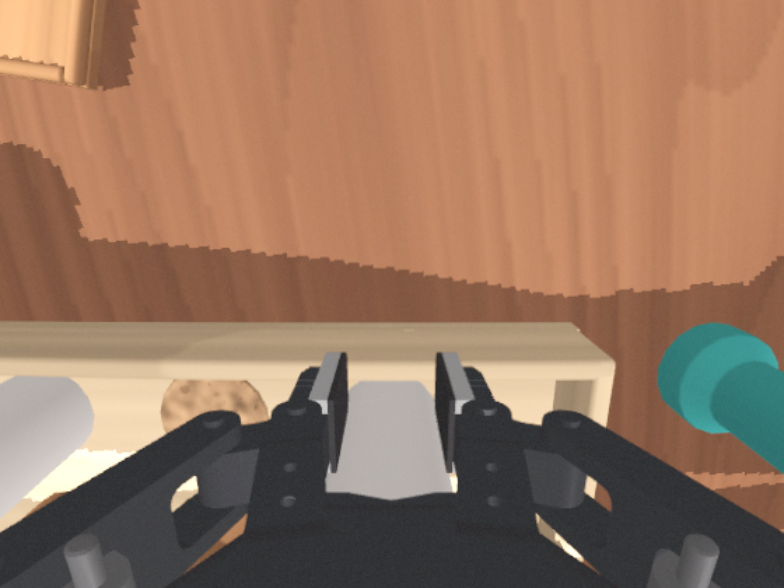

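The jar is centred between the two fingertips (about 390,430). Pushing now.

```bash
python3 -m handwheel '[{"grip":0.65,"dx":-0.005,"dy":-0.037,"dz":0,"turn":0},{"grip":0.65,"dx":-0.005,"dy":-0.037,"dz":0,"turn":0},{"grip":0.65,"dx":-0.005,"dy":-0.037,"dz":-0.01,"turn":0},{"grip":0.65,"dx":-0.005,"dy":-0.037,"dz":-0.01,"turn":0},{"grip":0.65,"dx":-0.005,"dy":-0.037,"dz":0,"turn":0},{"grip":0.65,"dx":-0.005,"dy":-0.037,"dz":0,"turn":0},{"grip":0.65,"dx":-0.005,"dy":-0.037,"dz":0,"turn":0},{"grip":0.65,"dx":0,"dy":0,"dz":0,"turn":0}]'; python3 st.py; cat > lk.py <<'E'
from h import *
import sys
C=np.array([576,-194]);a=np.radians(-7.6);u=np.array([np.cos(a),np.sin(a)]);v=np.array([u[1],-u[0]])
for n in sys.argv[1:]:
    c=camera(n);P=cloud(c);cv2.imwrite(n+".png",c["image"][...,::-1]);np.save(n+".npy",P)
    for zl,zh in((104,122),(122,150)):
        for b in blobs(P,zl,zh,(430,720,-310,-70),20):
            d=np.array(b[2])-C;print(n,zl,b,"caddy",(d@v).round(),(d@u).round())
E
python3 lk.py scene top
```

```text
t: 7.53
position: [668.3, -128.9, 50.7]
ee_rot: [-0.002, 0.751, 0.66, 0.006]
wrist_force: [-5.8, 14.0, 28.1]
gripper_width: 29.5
grasp_force: 15.8
t 7.53 pos [ 668.3 -128.9   50.7] caddy xy -76.7 82.9 yang -7.4 zt [ 0.007  0.011 -1.   ] F [-5.8 14.  28.1] w 29.5 gf 15.8 q [ 0.32  1.01 -0.38  1.5   0.47  0.72 -0.38]
scene 104 (133, [511, -118, 110], [510, -118], 22, np.float64(2.1)) caddy -67.0 -75.0
scene 104 (65, [512, -190, 112], [502, -184], 21, np.float64(5.2)) caddy -0.0 -75.0
scene 104 (166, [489, -257, 110], [487, -257], 23, np.float64(2.4)) caddy 74.0 -80.0
scene 104 (188, [571, -265, 112], [569, -264], 22, np.float64(2.5)) caddy 70.0 2.0
scene 104 (32, [691, -142, 117], [689, -139], 13, np.float64(4.7)) caddy -69.0 105.0
scene 104 (22, [657, -187, 107], [655, -187], 9, np.float64(2.2)) caddy -17.0 77.0
scene 104 (77, [663, -219, 112], [658, -216], 20, np.float64(2.5)) caddy 11.0 84.0
scene 122 (144, [503, -187, 135], [500, -184], 20, np.float64(5.7)) caddy 0.0 -77.0
scene 122 (164, [578, -197, 137], [576, -194], 20, np.float64(4.8)) caddy 0.0 0.0
scene 122 (32, [688, -148, 139], [690, -148], 12, np.float64(8.0)) caddy -61.0 107.0
scene 122 (71, [659, -221, 130], [658, -219], 13, np.float64(4.0)) caddy 14.0 85.0
top 104 (129, [505, -112, 112], [505, -113], 22, np.float64(3.2)) caddy -71.0 -81.0
```

```bash
python3 - <<'E'
import cv2
i=cv2.imread("scene.png")[190:330,170:330];cv2.imwrite("pics/s3.png",cv2.resize(i,(686,600),interpolation=2))
E
```

```text
(no output)
```

View pics/s3.png

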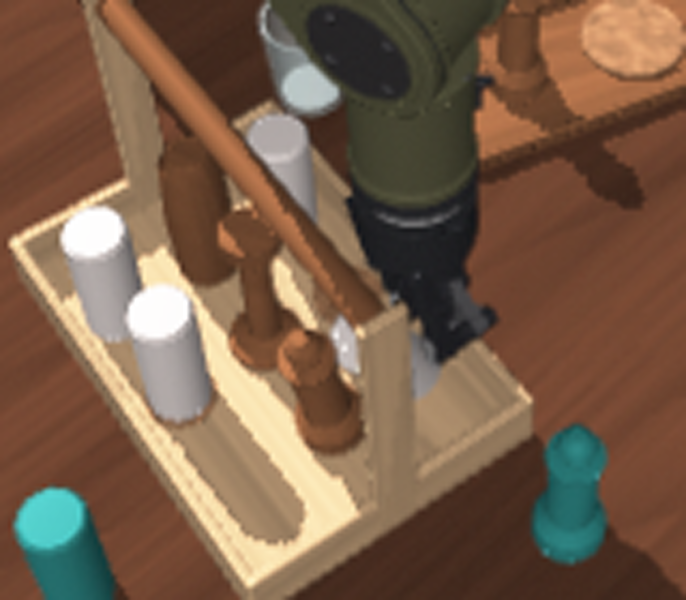

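The push made the jar lean forward against the mill and under the palm, so it is tipping rather than sliding. I'll back off and look again.

```bash
python3 -m handwheel '[{"grip":0.65,"dx":0.003,"dy":0.02,"dz":0.0,"turn":0},{"grip":0.65,"dx":0.003,"dy":0.02,"dz":0.0,"turn":0},{"grip":0.65,"dx":0.003,"dy":0.02,"dz":0,"turn":0},{"grip":0.65,"dx":0.003,"dy":0.02,"dz":0.01,"turn":0},{"grip":0.65,"dx":0.003,"dy":0.02,"dz":0.01,"turn":0},{"grip":0.65,"dx":0.004,"dy":0.03,"dz":0.01,"turn":0},{"grip":0.65,"dx":0.004,"dy":0.03,"dz":0.01,"turn":0},{"grip":0.65,"dx":0.004,"dy":0.03,"dz":0.01,"turn":0},{"grip":0.65,"dx":0.004,"dy":0.03,"dz":0,"turn":0},{"grip":0.65,"dx":0,"dy":0,"dz":0,"turn":0}]'; python3 st.py;python3 -m handwheel '[{"grip":0,"dx":0,"dy":0,"dz":0.2,"turn":0},{"grip":0,"dx":0,"dy":0,"dz":0.2,"turn":0},{"grip":0,"dx":0,"dy":0,"dz":0.2,"turn":0},{"grip":0,"dx":0,"dy":0,"dz":0.2,"turn":0},{"grip":0,"dx":0,"dy":0,"dz":0.2,"turn":0},{"grip":0,"dx":0,"dy":0,"dz":0.2,"turn":0},{"grip":0,"dx":0,"dy":0,"dz":0.1,"turn":0},{"grip":0,"dx":0,"dy":0,"dz":0,"turn":0}]'; python3 lk.py wrist scene; cp wrist.png pics/w4.png
```

```text
t: 8.47
position: [670.3, -102.9, 52.8]
ee_rot: [-0.0, 0.752, 0.659, 0.0]
wrist_force: [0.5, 0.5, -0.3]
gripper_width: 29.9
grasp_force: 0.0
t 8.47 pos [ 670.3 -102.9   52.8] caddy xy -102.8 81.4 yang -7.5 zt [ 0.     0.001 -1.   ] F [ 0.5  0.5 -0.3] w 29.9 gf 0.0 q [ 0.27  1.   -0.36  1.5   0.47  0.73 -0.42]
t: 9.13
position: [672.5, -104.6, 252.4]
ee_rot: [0.003, 0.753, 0.659, 0.003]
wrist_force: [-0.3, -0.6, 0.6]
gripper_width: 85.6
grasp_force: 0.0
wrist 104 (1581, [511, -114, 112], [508, -115], 22, np.float64(1.9)) caddy -69.0 -78.0
wrist 104 (1625, [665, -135, 112], [665, -137], 22, np.float64(1.6)) caddy -68.0 81.0
wrist 104 (347, [506, -164, 113], [501, -168], 17, np.float64(5.2)) caddy -16.0 -78.0
wrist 104 (560, [659, -195, 113], [658, -202], 19, np.float64(1.6)) caddy -3.0 82.0
wrist 104 (66, [580, -185, 107], [578, -189], 9, np.float64(2.1)) caddy -5.0 1.0
wrist 104 (793, [572, -251, 114], [570, -254], 20, np.float64(3.5)) caddy 60.0 2.0
wrist 122 (763, [499, -168, 135], [498, -173], 19, np.float64(6.0)) caddy -10.0 -80.0
wrist 122 (1057, [582, -192, 140], [575, -192], 20
[... 176 characters left out ...]
at64(2.0)) caddy -67.0 -77.0
scene 104 (64, [511, -190, 113], [499, -183], 22, np.float64(5.5)) caddy -1.0 -78.0
scene 104 (167, [489, -257, 109], [488, -257], 23, np.float64(2.2)) caddy 74.0 -79.0
scene 104 (143, [666, -137, 110], [665, -137], 22, np.float64(2.0)) caddy -68.0 81.0
scene 104 (190, [571, -265, 112], [569, -264], 22, np.float64(2.7)) caddy 70.0 2.0
scene 104 (84, [664, -208, 111], [659, -204], 19, np.float64(3.2)) caddy -1.0 84.0
scene 122 (142, [503, -187, 135], [499, -183], 21, np.float64(5.5)) caddy -1.0 -78.0
scene 122 (163, [578, -197, 137], [575, -192], 21, np.float64(4.8)) caddy -2.0 -1.0
scene 122 (62, [661, -205, 129], [659, -205], 12, np.float64(3.7)) caddy -0.0 84.0
```

View pics/w4.png

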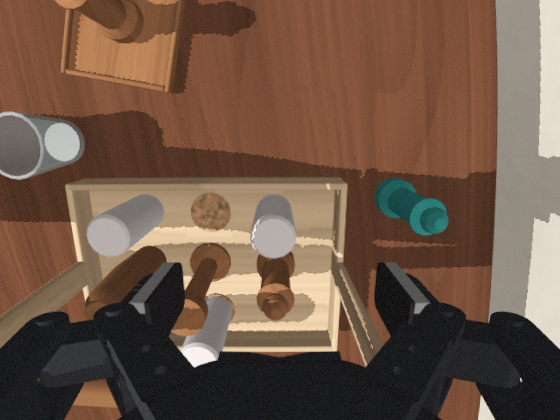

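Everything rocked back upright at its original spot: mill at caddy (-3,82), jar at (-68,81). Floor friction is clearly high, so pushes must act low or be held down from above. I'll measure the hand and wrist radius to see how close to the bar the tool can go.

```bash
python3 - <<'E'
from h import *
s=sense();p=s["position"];a=np.radians(-7.6);u=np.array([np.cos(a),np.sin(a)]);v=np.array([u[1],-u[0]])
c=camera("top");Q=[np.load("scene.npy"),cloud(c)]
P=np.concatenate([q.reshape(-1,3) for q in Q]);P=P[~np.isnan(P[:,0])]
d=P-p;X=d[:,:2]@v;Y=d[:,:2]@u;r=np.hypot(X,Y)
for z in range(60,300,10):
    m=(d[:,2]>=z)&(d[:,2]<z+10)&(r<110)
    if m.sum()>8: print(z,m.sum(),"x",np.percentile(X[m],[1,99]).round(),"y",np.percentile(Y[m],[1,99]).round(),"rmed",np.median(r[m]).round())
E
```

```text
60 83 x [-13.  15.] y [-75.  77.] rmed 65.0
70 114 x [-13.  18.] y [-75.  76.] rmed 60.0
80 106 x [-17.  19.] y [-74.  74.] rmed 45.0
90 101 x [-18.  21.] y [-72.  74.] rmed 64.0
100 119 x [-12.  21.] y [-71.  71.] rmed 45.0
110 208 x [-13.  15.] y [-70.  71.] rmed 60.0
120 35 x [-9. 27.] y [-66.  64.] rmed 39.0
130 101 x [-36.  39.] y [-39.  40.] rmed 39.0
140 115 x [-38.  39.] y [-37.  40.] rmed 39.0
150 115 x [-33.  39.] y [-37.  39.] rmed 39.0
160 132 x [-29.  39.] y [-36.  39.] rmed 38.0
170 192 x [-34.  38.] y [-35.  37.] rmed 36.0
180 33 x [-3. 36.] y [ 3. 37.] rmed 34.0
190 145 x [-34.  39.] y [-31.  40.] rmed 39.0
200 116 x [-37.  39.] y [-26.  40.] rmed 39.0
210 153 x [-36.  38.] y [-25.  38.] rmed 37.0
220 124 x [-34.  37.] y [-17.  38.] rmed 37.0
230 132 x [-31.  38.] y [-12.  38.] rmed 37.0
240 153 x [-48.  37.] y [-11.  37.] rmed 37.0
250 139 x [-40.  37.] y [-9. 38.] rmed 37.0
260 142 x [-34.  37.] y [-14.  37.] rmed 37.0
270 142 x [-20.  37.] y [-14.  37.] rmed 37.0
280 90 x [-15.  39.] y [-3. 40.] rmed 38.0
290 191 x [-32.  46.] y [-5. 40.] rmed 38.0
```

```bash
python3 -m handwheel '[{"grip":0,"dx":-0.02,"dy":-0.08,"dz":0,"turn":0},{"grip":0,"dx":-0.021,"dy":-0.083,"dz":-0.1,"turn":0},{"grip":0,"dx":0,"dy":0,"dz":-0.22,"turn":0},{"grip":0,"dx":0,"dy":0,"dz":-0.22,"turn":0},{"grip":0,"dx":0,"dy":0,"dz":-0.22,"turn":0},{"grip":0,"dx":0,"dy":0,"dz":-0.22,"turn":0},{"grip":0,"dx":0,"dy":0,"dz":-0.22,"turn":0},{"grip":0,"dx":0,"dy":0,"dz":-0.02,"turn":0},{"grip":0.6,"dx":0,"dy":0,"dz":0,"turn":0},{"grip":0.6,"dx":0,"dy":0,"dz":0,"turn":0},{"grip":0.6,"dx":0,"dy":0,"dz":0,"turn":0},{"grip":0.6,"dx":0,"dy":0,"dz":0,"turn":0}]'; python3 st.py
```

```text
t: 10.28
position: [665.5, -129.1, 67.5]
ee_rot: [0.002, 0.752, 0.659, 0.001]
wrist_force: [1.3, -0.1, 0.0]
gripper_width: 42.7
grasp_force: 60.7
t 10.28 pos [ 665.5 -129.1   67.5] caddy xy -76.2 80.1 yang -7.6 zt [ 0.004 -0.    -1.   ] F [ 1.3 -0.1  0. ] w 42.7 gf 60.7 q [ 0.31  0.98 -0.37  1.5   0.46  0.75 -0.39]
```

```bash
python3 -m handwheel '[{"grip":0.6,"dx":0,"dy":0,"dz":0.02,"turn":0},{"grip":0.6,"dx":-0.002,"dy":-0.028,"dz":0,"turn":0},{"grip":0.6,"dx":-0.002,"dy":-0.028,"dz":0,"turn":0},{"grip":0.6,"dx":-0.002,"dy":-0.028,"dz":0,"turn":0},{"grip":0.6,"dx":-0.002,"dy":-0.028,"dz":0,"turn":0},{"grip":0.6,"dx":-0.002,"dy":-0.028,"dz":0,"turn":0},{"grip":0.6,"dx":0,"dy":0,"dz":-0.02,"turn":0},{"grip":0.6,"dx":0,"dy":0,"dz":0,"turn":0}]'; python3 st.py; python3 -m handwheel '[{"grip":0.2,"dx":0,"dy":0,"dz":0,"turn":0},{"grip":0.2,"dx":0,"dy":0,"dz":0,"turn":0},{"grip":0.2,"dx":0,"dy":0,"dz":0,"turn":0},{"grip":0.2,"dx":0,"dy":0,"dz":0.15,"turn":0},{"grip":0.2,"dx":0,"dy":0,"dz":0.15,"turn":0},{"grip":0.2,"dx":0,"dy":0,"dz":0.12,"turn":0},{"grip":0.95,"dx":0.013,"dy":0.1,"dz":0,"turn":0},{"grip":0.95,"dx":0.013,"dy":0.1,"dz":0,"turn":0},{"grip":0.95,"dx":0,"dy":0,"dz":0,"turn":0},{"grip":0.95,"dx":0,"dy":0,"dz":0,"turn":0}]'; python3 st.py; python3 lk.py wrist scene
```

```text
t: 10.95
position: [662.4, -150.4, 67.5]
ee_rot: [0.0, 0.753, 0.659, -0.0]
wrist_force: [-4.6, 0.5, 15.8]
gripper_width: 42.9
grasp_force: 62.6
t 10.95 pos [ 662.4 -150.4   67.5] caddy xy -54.7 79.8 yang -7.6 zt [ 0.    -0.001 -1.   ] F [-4.6  0.5 15.8] w 42.9 gf 62.6 q [ 0.35  0.98 -0.38  1.49  0.47  0.76 -0.36]
t: 11.78
position: [665.7, -117.0, 126.6]
ee_rot: [-0.001, 0.751, 0.66, -0.0]
wrist_force: [-0.0, 0.0, -0.8]
gripper_width: 20.2
grasp_force: 0.0
t 11.78 pos [ 665.7 -117.   126.6] caddy xy -88.2 78.7 yang -7.3 zt [-0.002  0.002 -1.   ] F [-0.   0.  -0.8] w 20.2 gf 0.0 q [ 0.31  0.9  -0.41  1.47  0.42  0.85 -0.37]
wrist 104 (2902, [517, -115, 111], [509, -115], 22, np.float64(2.4)) caddy -69.0 -77.0
wrist 104 (3107, [661, -155, 112], [661, -158], 22, np.float64(1.7)) caddy -47.0 79.0
wrist 104 (815, [503, -162, 113], [499, -165], 15, np.float64(5.2)) caddy -19.0 -80.0
wrist 122 (632, [653, -109, 141], [653, -116], 12, np.float64(5.5)) caddy -87.0 66.0
wrist 122 (612, [682, -113, 141], [680, -119], 12, np.float64(5.4)) caddy -88.0 93.0
wrist 122 (351, [503, -162, 128], [501, 
[... 180 characters left out ...]
 np.float64(5.0)) caddy 0.0 -77.0
scene 104 (161, [489, -257, 110], [487, -256], 22, np.float64(2.2)) caddy 73.0 -80.0
scene 104 (45, [660, -148, 110], [661, -150], 18, np.float64(2.1)) caddy -55.0 78.0
scene 104 (189, [571, -265, 112], [569, -264], 22, np.float64(2.8)) caddy 70.0 2.0
scene 104 (81, [664, -210, 111], [658, -206], 19, np.float64(3.8)) caddy 1.0 83.0
scene 122 (148, [503, -187, 134], [499, -184], 22, np.float64(5.8)) caddy 0.0 -78.0
scene 122 (163, [579, -197, 138], [576, -194], 22, np.float64(4.6)) caddy 0.0 0.0
scene 122 (26, [681, -129, 140], [681, -125], 10, np.float64(6.2)) caddy -82.0 95.0
scene 122 (62, [660, -207, 129], [659, -205], 13, np.float64(3.6)) caddy -0.0 84.0
```

```bash
python3 -m handwheel '[{"grip":0.85,"dx":-0.004,"dy":-0.025,"dz":-0.1,"turn":-0.01},{"grip":0.85,"dx":0,"dy":0,"dz":-0.2,"turn":0},{"grip":0.85,"dx":0,"dy":0,"dz":-0.15,"turn":0},{"grip":0.85,"dx":0,"dy":0,"dz":-0.1,"turn":0},{"grip":0.85,"dx":0,"dy":0,"dz":-0.05,"turn":0},{"grip":0.85,"dx":0,"dy":0,"dz":0,"turn":0}]'; python3 st.py; python3 -m handwheel '[{"grip":0.85,"dx":-0.0025,"dy":-0.02,"dz":0,"turn":0},{"grip":0.85,"dx":-0.0025,"dy":-0.02,"dz":0,"turn":0},{"grip":0.85,"dx":-0.0025,"dy":-0.02,"dz":0,"turn":0},{"grip":0.85,"dx":-0.0025,"dy":-0.02,"dz":0,"turn":0},{"grip":0.85,"dx":-0.0025,"dy":-0.02,"dz":0,"turn":0},{"grip":0.85,"dx":0,"dy":0,"dz":0,"turn":0}]'; python3 st.py; python3 lk.py scene | grep -v " -7[0-9]\| 0.0$"
```

```text
t: 12.38
position: [664.0, -123.9, 35.5]
ee_rot: [-0.001, 0.754, 0.657, -0.002]
wrist_force: [-0.1, 0.8, -0.1]
gripper_width: 12.5
grasp_force: 0.0
t 12.38 pos [ 664.  -123.9   35.5] caddy xy -81.2 78.0 yang -7.9 zt [-0.004  0.    -1.   ] F [-0.1  0.8 -0.1] w 12.5 gf 0.0 q [ 0.3   1.02 -0.36  1.51  0.48  0.7  -0.41]
t: 12.88
position: [664.2, -139.2, 38.5]
ee_rot: [0.0, 0.754, 0.657, 0.0]
wrist_force: [1.2, 2.1, 1.0]
gripper_width: 12.7
grasp_force: 1.0
t 12.88 pos [ 664.2 -139.2   38.5] caddy xy -65.9 80.2 yang -7.9 zt [ 0.001 -0.    -1.   ] F [1.2 2.1 1. ] w 12.7 gf 1.0 q [ 0.32  1.02 -0.36  1.5   0.48  0.71 -0.39]
scene 104 (165, [489, -257, 110], [487, -256], 23, np.float64(2.1)) caddy 73.0 -80.0
scene 104 (184, [571, -265, 112], [570, -264], 22, np.float64(2.5)) caddy 70.0 3.0
scene 104 (140, [661, -209, 111], [652, -209], 29, np.float64(3.1)) caddy 5.0 77.0
scene 122 (162, [578, -197, 137], [576, -193], 22, np.float64(4.6)) caddy -1.0 -0.0
scene 122 (92, [702, -152, 138], [694, -152], 26, np.float64(7.2)) caddy -57.0 111.0
scene 122 (65, [660, -220, 130], [658, -219], 13, np.float64(3.4)) caddy 14.0 85.0
```

```bash
python3 -m handwheel '[{"grip":0.85,"dx":-0.0025,"dy":-0.02,"dz":0,"turn":0},{"grip":0.85,"dx":-0.0025,"dy":-0.02,"dz":0,"turn":0},{"grip":0.85,"dx":-0.0025,"dy":-0.02,"dz":0,"turn":0},{"grip":0.85,"dx":0,"dy":0,"dz":0,"turn":0}]'; python3 st.py;  python3 -m handwheel '[{"grip":0.85,"dx":-0.0025,"dy":-0.02,"dz":0,"turn":0},{"grip":0.85,"dx":-0.0015,"dy":-0.01,"dz":0,"turn":0},{"grip":0.85,"dx":0,"dy":0,"dz":0,"turn":0},{"grip":0.85,"dx":0,"dy":0,"dz":0,"turn":0}]'; python3 st.py; python3 lk.py scene | grep -v " -7[0-9]\| 0.0$"; python3 - <<'E'
import cv2
i=cv2.imread("scene.png")[190:330,170:330];cv2.imwrite("pics/s5.png",cv2.resize(i,(686,600),interpolation=2))
E
```

```text
t: 13.27
position: [663.3, -147.4, 38.3]
ee_rot: [0.0, 0.754, 0.657, 0.001]
wrist_force: [0.4, 3.3, 1.8]
gripper_width: 12.9
grasp_force: 1.6
t 13.27 pos [ 663.3 -147.4   38.3] caddy xy -57.8 80.4 yang -7.9 zt [ 0.001  0.001 -1.   ] F [0.4 3.3 1.8] w 12.9 gf 1.6 q [ 0.33  1.02 -0.36  1.5   0.48  0.71 -0.38]
t: 13.6
position: [662.7, -151.3, 38.3]
ee_rot: [0.0, 0.754, 0.657, 0.001]
wrist_force: [0.9, 4.7, 4.5]
gripper_width: 12.6
grasp_force: 1.9
t 13.6 pos [ 662.7 -151.3   38.3] caddy xy -53.8 80.3 yang -7.8 zt [ 0.001  0.001 -1.   ] F [0.9 4.7 4.5] w 12.6 gf 1.9 q [ 0.34  1.02 -0.36  1.5   0.48  0.71 -0.37]
scene 104 (184, [571, -265, 113], [569, -264], 22, np.float64(2.5)) caddy 70.0 2.0
scene 104 (203, [660, -212, 111], [652, -214], 34, np.float64(2.5)) caddy 10.0 78.0
scene 122 (164, [578, -197, 137], [575, -194], 21, np.float64(4.6)) caddy 0.0 -1.0
scene 122 (71, [710, -161, 137], [712, -161], 14, np.float64(7.6)) caddy -51.0 130.0
scene 122 (68, [658, -232, 129], [657, -231], 12, np.float64(3.4)) caddy 26.0 85.0
```

View pics/s5.png

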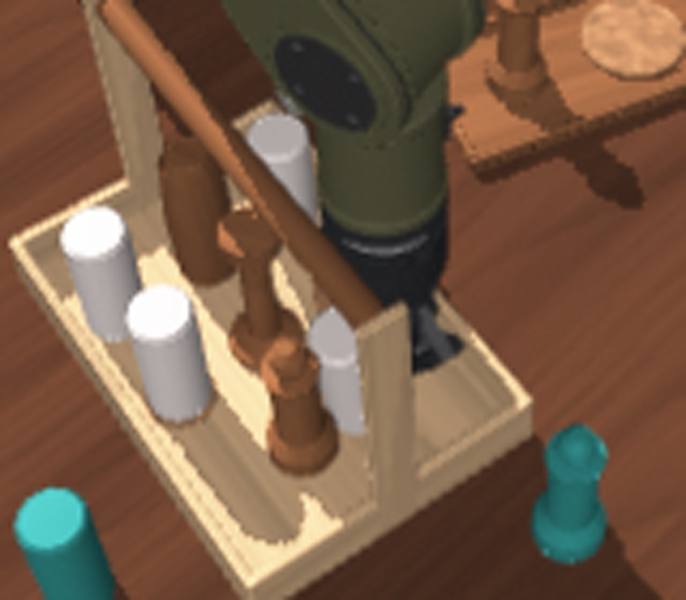

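Mill and jar both slid cleanly: mill (290,420 in the crop) is now at about caddy (25,85), upright, with its ball partly clear of the bar. One last small nudge, then I withdraw and measure from the right side.

```bash
python3 -m handwheel '[{"grip":0.85,"dx":-0.001,"dy":-0.007,"dz":0,"turn":0},{"grip":0.85,"dx":-0.001,"dy":-0.007,"dz":0,"turn":0},{"grip":0.85,"dx":0,"dy":0,"dz":0,"turn":0},{"grip":0.85,"dx":0.005,"dy":0.04,"dz":0,"turn":0},{"grip":0.85,"dx":0.01,"dy":0.07,"dz":0,"turn":0},{"grip":0.85,"dx":0,"dy":0,"dz":0.2,"turn":0},{"grip":0.85,"dx":0,"dy":0,"dz":0.26,"turn":0},{"grip":0.85,"dx":0,"dy":0,"dz":0.26,"turn":0},{"grip":0.85,"dx":0,"dy":0,"dz":0.26,"turn":0},{"grip":0.85,"dx":0,"dy":0,"dz":0.26,"turn":0},{"grip":0.58,"dx":0,"dy":0,"dz":0.24,"turn":0},{"grip":0.58,"dx":0,"dy":0,"dz":0,"turn":0}]'; python3 st.py; python3 lk.py wrist scene | grep -v " -7[0-9]\| 0.0$"
```

```text
t: 14.65
position: [668.0, -138.5, 268.1]
ee_rot: [0.006, 0.755, 0.656, 0.004]
wrist_force: [0.9, 0.1, 0.9]
gripper_width: 35.2
grasp_force: 0.0
t 14.65 pos [ 668.  -138.5  268.1] caddy xy -67.2 83.8 yang -8.0 zt [ 0.013 -0.003 -1.   ] F [0.9 0.1 0.9] w 35.2 gf 0.0 q [ 0.36  0.76 -0.46  1.33  0.35  1.12 -0.28]
wrist 104 (1447, [659, -180, 112], [659, -182], 22, np.float64(1.6)) caddy -23.0 81.0
wrist 104 (459, [511, -172, 113], [497, -181], 22, np.float64(5.2)) caddy -2.0 -80.0
wrist 104 (506, [656, -222, 112], [655, -229], 19, np.float64(1.4)) caddy 24.0 83.0
wrist 122 (1510, [503, -177, 137], [497, -181], 21, np.float64(5.9)) caddy -2.0 -80.0
wrist 122 (1431, [576, -188, 140], [574, -192], 20, np.float64(3.6)) caddy -2.0 -2.0
wrist 122 (502, [655, -225, 131], [655, -229], 13, np.float64(3.8)) caddy 24.0 83.0
scene 104 (187, [571, -265, 113], [569, -265], 22, np.float64(2.6)) caddy 71.0 2.0
scene 104 (86, [658, -194, 110], [660, -191], 19, np.float64(2.2)) caddy -14.0 83.0
scene 104 (82, [661, -234, 111], [655, -229], 19, np.float64(3.0)) caddy 24.0 83.0
scene 122 (164, [578, -197, 137], [576, -193], 21, np.float64(4.6)) caddy -1.0 -0.0
scene 122 (65, [658, -232, 129], [656, -232], 13, np.float64(3.5)) caddy 27.0 84.0
```

```bash
python3 -m handwheel '[{"grip":0.58,"dx":-0.032,"dy":-0.23,"dz":0,"turn":0.01},{"grip":0.58,"dx":-0.032,"dy":-0.23,"dz":0,"turn":0},{"grip":0.58,"dx":-0.032,"dy":-0.23,"dz":0,"turn":0},{"grip":0.58,"dx":-0.032,"dy":-0.23,"dz":0,"turn":0},{"grip":0.58,"dx":0,"dy":0,"dz":-0.2,"turn":0},{"grip":0.58,"dx":0,"dy":0,"dz":-0.2,"turn":0},{"grip":0.58,"dx":0,"dy":0,"dz":-0.2,"turn":0},{"grip":0.58,"dx":0,"dy":0,"dz":-0.2,"turn":0},{"grip":0.58,"dx":0,"dy":0,"dz":-0.12,"turn":0},{"grip":0.58,"dx":0,"dy":0,"dz":-0.12,"turn":0},{"grip":0.58,"dx":0,"dy":0,"dz":0,"turn":0},{"grip":0.58,"dx":0,"dy":0,"dz":0,"turn":0}]'; python3 st.py
```

```text
t: 15.75
position: [642.7, -275.5, 101.2]
ee_rot: [-0.002, 0.752, 0.659, -0.002]
wrist_force: [0.1, -0.7, 0.6]
gripper_width: 35.7
grasp_force: 0.0
t 15.75 pos [ 642.7 -275.5  101.2] caddy xy 72.0 76.9 yang -7.6 zt [-0.006  0.001 -1.   ] F [ 0.1 -0.7  0.6] w 35.7 gf 0.0 q [ 0.54  0.97 -0.41  1.4   0.45  0.87 -0.14]
```

```bash
python3 -m handwheel '[{"grip":0.58,"dx":0.04,"dy":-0.005,"dz":0.073,"turn":0},{"grip":0.58,"dx":0,"dy":0,"dz":0,"turn":0},{"grip":0.58,"dx":0,"dy":0,"dz":0,"turn":0}]'; python3 st.py; python3 lk.py scene | grep -v " -7[0-9]\| 0.0$"
```

```text
t: 16.0
position: [652.0, -276.7, 116.4]
ee_rot: [0.001, 0.752, 0.659, 0.001]
wrist_force: [-0.2, 0.3, -0.1]
gripper_width: 36.0
grasp_force: 0.0
t 16.0 pos [ 652.  -276.7  116.4] caddy xy 71.9 86.3 yang -7.6 zt [ 0.003 -0.001 -1.   ] F [-0.2  0.3 -0.1] w 36.0 gf 0.0 q [ 0.53  0.96 -0.42  1.37  0.44  0.9  -0.13]
scene 104 (129, [487, -261, 110], [487, -258], 21, np.float64(2.3)) caddy 75.0 -80.0
scene 104 (35, [572, -281, 110], [571, -277], 17, np.float64(3.6)) caddy 83.0 6.0
scene 104 (89, [658, -194, 109], [658, -193], 19, np.float64(2.2)) caddy -12.0 81.0
scene 104 (66, [662, -231, 111], [655, -229], 19, np.float64(3.5)) caddy 24.0 83.0
scene 122 (31, [590, -188, 136], [585, -188], 11, np.float64(5.4)) caddy -7.0 8.0
scene 122 (65, [658, -232, 129], [656, -231], 13, np.float64(3.1)) caddy 26.0 84.0
```

```bash
python3 -m handwheel '[{"grip":0.58,"dx":0,"dy":0.045,"dz":-0.01,"turn":0},{"grip":0.58,"dx":0,"dy":0.045,"dz":-0.01,"turn":0},{"grip":0.58,"dx":0,"dy":0.045,"dz":0,"turn":0},{"grip":0.58,"dx":0,"dy":0,"dz":0,"turn":0},{"grip":0.58,"dx":0,"dy":0,"dz":0,"turn":0},{"grip":0.58,"dx":0,"dy":0,"dz":0,"turn":0}]'; python3 st.py
```

```text
t: 16.55
position: [650.8, -256.2, 111.7]
ee_rot: [0.0, 0.752, 0.659, -0.0]
wrist_force: [-1.0, -0.2, 0.0]
gripper_width: 35.6
grasp_force: 0.0
t 16.55 pos [ 650.8 -256.2  111.7] caddy xy 51.8 82.4 yang -7.5 zt [-0. -0. -1.] F [-1.  -0.2  0. ] w 35.6 gf 0.0 q [ 0.51  0.95 -0.41  1.4   0.44  0.88 -0.16]
```

```bash
python3 -m handwheel '[{"grip":0.58,"dx":0.004,"dy":0.03,"dz":0,"turn":0},{"grip":0.58,"dx":0.004,"dy":0.03,"dz":0,"turn":0},{"grip":0.58,"dx":0.003,"dy":0.02,"dz":0,"turn":0},{"grip":0.58,"dx":0,"dy":0,"dz":0,"turn":0},{"grip":0.58,"dx":0,"dy":0,"dz":0,"turn":0}]'; python3 st.py; python3 -m handwheel '[{"grip":0.58,"dx":0.002,"dy":0.016,"dz":0,"turn":0},{"grip":0.58,"dx":0.002,"dy":0.012,"dz":0,"turn":0},{"grip":0.58,"dx":0,"dy":0,"dz":0,"turn":0},{"grip":0.58,"dx":0,"dy":0,"dz":0,"turn":0}]';python3 st.py
```

```text
t: 16.97
position: [652.6, -243.7, 111.8]
ee_rot: [-0.0, 0.752, 0.659, 0.0]
wrist_force: [0.2, 0.2, -1.1]
gripper_width: 36.0
grasp_force: 0.0
t 16.97 pos [ 652.6 -243.7  111.8] caddy xy 39.1 82.5 yang -7.5 zt [ 0.  0. -1.] F [ 0.2  0.2 -1.1] w 36.0 gf 0.0 q [ 0.49  0.95 -0.41  1.41  0.44  0.87 -0.18]
t: 17.3
position: [653.1, -239.8, 111.8]
ee_rot: [0.0, 0.752, 0.659, 0.0]
wrist_force: [-0.2, -0.3, 0.5]
gripper_width: 35.9
grasp_force: 0.0
t 17.3 pos [ 653.1 -239.8  111.8] caddy xy 35.2 82.5 yang -7.5 zt [ 0.  0. -1.] F [-0.2 -0.3  0.5] w 35.9 gf 0.0 q [ 0.48  0.95 -0.41  1.41  0.44  0.87 -0.19]
```

```bash
python3 -m handwheel '[{"grip":0.58,"dx":0.001,"dy":0.009,"dz":0,"turn":0},{"grip":0.58,"dx":0.001,"dy":0.008,"dz":0,"turn":0},{"grip":0.58,"dx":0,"dy":0,"dz":0,"turn":0},{"grip":0.58,"dx":0,"dy":0,"dz":0,"turn":0}]';python3 st.py; python3 -m handwheel '[{"grip":0.8,"dx":0,"dy":0,"dz":0,"turn":0},{"grip":0.8,"dx":0,"dy":0,"dz":0,"turn":0},{"grip":0.8,"dx":0,"dy":0,"dz":0,"turn":0},{"grip":0.8,"dx":0,"dy":0,"dz":0,"turn":0}]';python3 st.py
```

```text
t: 17.63
position: [653.4, -237.3, 111.8]
ee_rot: [0.0, 0.752, 0.659, 0.0]
wrist_force: [0.7, 0.3, -0.3]
gripper_width: 35.9
grasp_force: 0.0
t 17.63 pos [ 653.4 -237.3  111.8] caddy xy 32.7 82.5 yang -7.6 zt [ 0.  0. -1.] F [ 0.7  0.3 -0.3] w 35.9 gf 0.0 q [ 0.48  0.95 -0.41  1.42  0.44  0.87 -0.19]
t: 17.97
position: [653.5, -237.5, 112.2]
ee_rot: [0.0, 0.752, 0.659, 0.0]
wrist_force: [-1.0, 1.3, 4.6]
gripper_width: 21.6
grasp_force: 59.4
t 17.97 pos [ 653.5 -237.5  112.2] caddy xy 32.8 82.5 yang -7.6 zt [ 0. -0. -1.] F [-1.   1.3  4.6] w 21.6 gf 59.4 q [ 0.48  0.95 -0.41  1.42  0.44  0.87 -0.19]
```

```bash
python3 -m handwheel '[{"grip":0.8,"dx":0,"dy":0,"dz":0.01,"turn":0},{"grip":0.8,"dx":0,"dy":0,"dz":0.01,"turn":0},{"grip":0.8,"dx":0,"dy":0,"dz":0.01,"turn":0},{"grip":0.8,"dx":0,"dy":0,"dz":0,"turn":0},{"grip":0.8,"dx":0,"dy":0,"dz":0,"turn":0}]';python3 st.py; python3 lk.py scene | grep " 8[0-9].0$"
```

```text
t: 18.38
position: [653.3, -237.4, 116.0]
ee_rot: [-0.0, 0.752, 0.659, -0.0]
wrist_force: [-0.3, -0.0, -2.7]
gripper_width: 21.2
grasp_force: 59.7
t 18.38 pos [ 653.3 -237.4  116. ] caddy xy 32.8 82.3 yang -7.6 zt [-0.  0. -1.] F [-0.3 -0.  -2.7] w 21.2 gf 59.7 q [ 0.48  0.94 -0.41  1.41  0.43  0.88 -0.19]
scene 104 (68, [658, -192, 110], [658, -191], 19, np.float64(2.4)) caddy -14.0 81.0
```

It is lifted off the floor and held (-2.7 N, about its weight). I'll move it gently to the free right-hand place.

```bash
python3 -m handwheel '[{"grip":0.8,"dx":-0.002,"dy":-0.013,"dz":0,"turn":0},{"grip":0.8,"dx":-0.0035,"dy":-0.0265,"dz":0,"turn":0},{"grip":0.8,"dx":-0.0035,"dy":-0.0265,"dz":0,"turn":0},{"grip":0.8,"dx":-0.0035,"dy":-0.0265,"dz":0,"turn":0},{"grip":0.8,"dx":-0.0035,"dy":-0.0265,"dz":0,"turn":0},{"grip":0.8,"dx":-0.0035,"dy":-0.0265,"dz":0,"turn":0},{"grip":0.8,"dx":-0.0035,"dy":-0.0265,"dz":0,"turn":0},{"grip":0.8,"dx":-0.0035,"dy":-0.0265,"dz":0,"turn":0},{"grip":0.8,"dx":-0.0035,"dy":-0.0265,"dz":0,"turn":0},{"grip":0.8,"dx":-0.002,"dy":-0.013,"dz":0,"turn":0},{"grip":0.8,"dx":0,"dy":0,"dz":0,"turn":0},{"grip":0.8,"dx":0,"dy":0,"dz":0,"turn":0}]';python3 st.py; python3 lk.py scene; python3 - <<'E'
import cv2
i=cv2.imread("scene.png")[190:330,170:330];cv2.imwrite("pics/s6.png",cv2.resize(i,(686,600),interpolation=2))
E
```

```text
t: 19.43
position: [648.5, -273.1, 116.3]
ee_rot: [-0.0, 0.752, 0.659, 0.0]
wrist_force: [-0.4, 0.1, -2.2]
gripper_width: 21.2
grasp_force: 59.8
t 19.43 pos [ 648.5 -273.1  116.3] caddy xy 68.8 82.4 yang -7.6 zt [ 0.  0. -1.] F [-0.4  0.1 -2.2] w 21.2 gf 59.8 q [ 0.53  0.95 -0.42  1.38  0.44  0.9  -0.14]
scene 104 (105, [512, -115, 110], [512, -116], 22, np.float64(1.9)) caddy -69.0 -74.0
scene 104 (134, [487, -260, 109], [487, -257], 22, np.float64(2.3)) caddy 74.0 -80.0
scene 104 (48, [571, -278, 112], [569, -272], 18, np.float64(2.6)) caddy 78.0 3.0
scene 104 (88, [658, -194, 110], [659, -188], 20, np.float64(2.3)) caddy -17.0 81.0
scene 122 (26, [590, -187, 136], [586, -189], 11, np.float64(5.3)) caddy -6.0 9.0
```

View pics/s6.png

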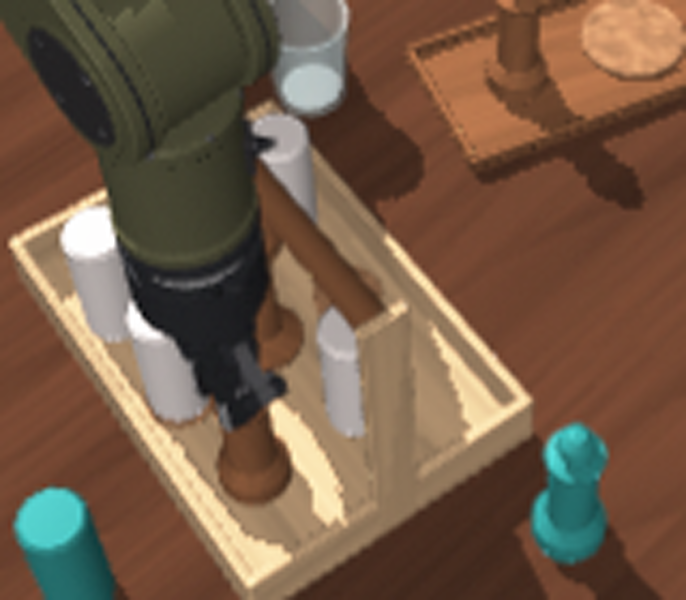

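```bash
python3 -m handwheel '[{"grip":0.8,"dx":0,"dy":0,"dz":-0.015,"turn":0},{"grip":0.8,"dx":0,"dy":0,"dz":-0.012,"turn":0},{"grip":0.8,"dx":0,"dy":0,"dz":0,"turn":0},{"grip":0.3,"dx":0,"dy":0,"dz":0,"turn":0},{"grip":0.3,"dx":0,"dy":0,"dz":0,"turn":0},{"grip":0.3,"dx":0,"dy":0,"dz":0,"turn":0},{"grip":0.3,"dx":0.005,"dy":0.04,"dz":0,"turn":0},{"grip":0.3,"dx":0,"dy":0,"dz":0,"turn":0}]';python3 st.py;  python3 lk.py wrist scene | grep "8[0-9].0$"; python3 -m handwheel '[{"grip":0.3,"dx":0,"dy":0,"dz":-0.1,"turn":0},{"grip":0.3,"dx":0,"dy":0,"dz":-0.1,"turn":0},{"grip":0.3,"dx":0,"dy":0,"dz":-0.1,"turn":0},{"grip":0.3,"dx":0,"dy":0,"dz":0,"turn":0},{"grip":0.75,"dx":0,"dy":0,"dz":0,"turn":0},{"grip":0.75,"dx":0,"dy":0,"dz":0,"turn":0},{"grip":0.75,"dx":0,"dy":0,"dz":0,"turn":0},{"grip":0.75,"dx":0,"dy":0,"dz":0,"turn":0}]'; python3 st.py
```

```text
t: 20.15
position: [649.7, -265.4, 112.4]
ee_rot: [-0.0, 0.752, 0.659, 0.001]
wrist_force: [0.0, 1.3, 0.4]
gripper_width: 60.0
grasp_force: 0.0
t 20.15 pos [ 649.7 -265.4  112.4] caddy xy 61.0 82.5 yang -7.5 zt [ 0.001  0.001 -1.   ] F [0.  1.3 0.4] w 60.0 gf 0.0 q [ 0.52  0.95 -0.42  1.39  0.44  0.89 -0.15]
wrist 104 (718, [661, -165, 112], [661, -166], 14, np.float64(1.4)) caddy -39.0 81.0
wrist 104 (3429, [657, -193, 112], [658, -185], 22, np.float64(1.2)) caddy -20.0 80.0
wrist 122 (138, [649, -271, 132], [649, -271], 7, np.float64(1.8)) caddy 67.0 83.0
scene 104 (162, [489, -257, 110], [487, -257], 23, np.float64(2.1)) caddy 74.0 -80.0
scene 104 (90, [658, -194, 110], [659, -190], 19, np.float64(2.4)) caddy -15.0 82.0
scene 104 (38, [651, -277, 111], [649, -274], 15, np.float64(2.8)) caddy 70.0 83.0
t: 20.92
position: [649.6, -267.3, 67.7]
ee_rot: [0.0, 0.752, 0.659, 0.0]
wrist_force: [-0.3, -0.5, -2.7]
gripper_width: 32.2
grasp_force: 56.5
t 20.92 pos [ 649.6 -267.3   67.7] caddy xy 62.9 82.6 yang -7.6 zt [ 0.001 -0.    -1.   ] F [-0.3 -0.5 -2.7] w 32.2 gf 56.5 q [ 0.51  1.01 -0.39  1.41  0.46  0.81 -0.17]
```

```bash
python3 -m handwheel '[{"grip":0.75,"dx":0,"dy":0,"dz":0.03,"turn":0},{"grip":0.75,"dx":0,"dy":0,"dz":0.1,"turn":0},{"grip":0.75,"dx":0,"dy":0,"dz":0.2,"turn":0},{"grip":0.75,"dx":0,"dy":0,"dz":0.25,"turn":0},{"grip":0.75,"dx":0,"dy":0,"dz":0.25,"turn":0},{"grip":0.75,"dx":0,"dy":0,"dz":0.25,"turn":0},{"grip":0.75,"dx":0,"dy":0,"dz":0.25,"turn":0},{"grip":0.75,"dx":0,"dy":0,"dz":0.25,"turn":0},{"grip":0.75,"dx":0,"dy":0,"dz":0.1,"turn":0},{"grip":0.75,"dx":0,"dy":0,"dz":0,"turn":0},{"grip":0.75,"dx":0,"dy":0,"dz":0,"turn":0}]'; python3 st.py; python3 -c "
from h import *
for n in('scene','top'):
    for b in blobs(cloud(camera(n)),345,400,(560,720,-330,-210),8): print(n,b)"
```

```text
t: 21.83
position: [649.4, -267.0, 320.9]
ee_rot: [0.001, 0.752, 0.659, 0.001]
wrist_force: [-0.2, -0.1, -2.7]
gripper_width: 31.6
grasp_force: 57.1
t 21.83 pos [ 649.4 -267.   320.9] caddy xy 62.7 82.4 yang -7.6 zt [ 0.002 -0.001 -1.   ] F [-0.2 -0.1 -2.7] w 31.6 gf 57.1 q [ 0.54  0.76 -0.48  1.16  0.33  1.29 -0.05]
scene (249, [668, -279, 378], [655, -271], 54, np.float64(14.5))
top (69, [627, -251, 374], [624, -247], 32, np.float64(12.2))
```

Held, lifted to 321, and the bottom clears the bar. Now I carry it over to the mat.

```bash
python3 -m handwheel '[{"grip":0.75,"dx":-0.02,"dy":0.1,"dz":0,"turn":0},{"grip":0.75,"dx":-0.05,"dy":0.2,"dz":0,"turn":0},{"grip":0.75,"dx":-0.05,"dy":0.26,"dz":0,"turn":0},{"grip":0.75,"dx":-0.05,"dy":0.26,"dz":0,"turn":0},{"grip":0.75,"dx":-0.05,"dy":0.26,"dz":0,"turn":0},{"grip":0.75,"dx":-0.05,"dy":0.26,"dz":0,"turn":0},{"grip":0.75,"dx":-0.05,"dy":0.26,"dz":0,"turn":0},{"grip":0.75,"dx":-0.05,"dy":0.26,"dz":0,"turn":0},{"grip":0.75,"dx":-0.05,"dy":0.26,"dz":0,"turn":0},{"grip":0.75,"dx":-0.05,"dy":0.26,"dz":0,"turn":0},{"grip":0.75,"dx":-0.05,"dy":0.26,"dz":0,"turn":0},{"grip":0.75,"dx":-0.04,"dy":0.2,"dz":0,"turn":0}]';  python3 -m handwheel '[{"grip":0.75,"dx":0,"dy":0.1,"dz":0,"turn":0},{"grip":0.75,"dx":0,"dy":0.07,"dz":0,"turn":0},{"grip":0.75,"dx":0,"dy":0,"dz":-0.25,"turn":0},{"grip":0.75,"dx":0,"dy":0,"dz":-0.25,"turn":0},{"grip":0.75,"dx":0,"dy":0,"dz":-0.25,"turn":0},{"grip":0.75,"dx":0,"dy":0,"dz":-0.2,"turn":0},{"grip":0.75,"dx":0,"dy":0,"dz":0,"turn":0},{"grip":0.75,"dx":0,"dy":0,"dz":0,"turn":0},{"grip":0.75,"dx":0,"dy":0,"dz":0,"turn":0}]'; python3 st.py; python3 - <<'E'
from h import *
for n in("wrist","top","scene"):
    c=camera(n);cv2.imwrite(n+".png",c["image"][...,::-1]);P=cloud(c);np.save(n+".npy",P)
    im=cv2.cvtColor(c["image"],cv2.COLOR_RGB2HSV)
    print(n,[(np.round(b["box"]).astype(int).tolist(),round(b["p"],2)) for b in look_for(n,"mat")[:2]],[(np.round(b["box"]).astype(int).tolist(),round(b["p"],2)) for b in look_for(n,"pepper_mill")[:4]])
cv2.imwrite("pics/w7.png",cv2.resize(cv2.imread("wrist.png"),(784,588)))
E
```

```text
t: 22.93
position: [562.8, 162.3, 317.5]
ee_rot: [-0.002, 0.751, 0.66, -0.001]
wrist_force: [0.4, -0.0, -2.2]
gripper_width: 31.6
grasp_force: 57.4
t: 23.68
position: [566.4, 184.3, 177.9]
ee_rot: [0.0, 0.753, 0.659, 0.001]
wrist_force: [0.9, 0.7, -1.6]
gripper_width: 31.7
grasp_force: 57.8
t 23.68 pos [566.4 184.3 177.9] caddy xy -373.8 -59.5 yang -7.6 zt [ 0.002  0.001 -1.   ] F [ 0.9  0.7 -1.6] w 31.7 gf 57.8 q [-0.15  0.74 -0.43  1.71  0.41  0.78 -0.9 ]
wrist [([228, 139, 317, 213], 0.61)] [([228, 190, 333, 358], 0.68), ([133, 366, 173, 405], 0.61)]
top [([299, 236, 309, 245], 0.55)] [([304, 166, 317, 187], 0.45)]
scene [([306, 189, 329, 210], 0.84)] [([312, 150, 328, 187], 0.7)]
```

View pics/w7.png

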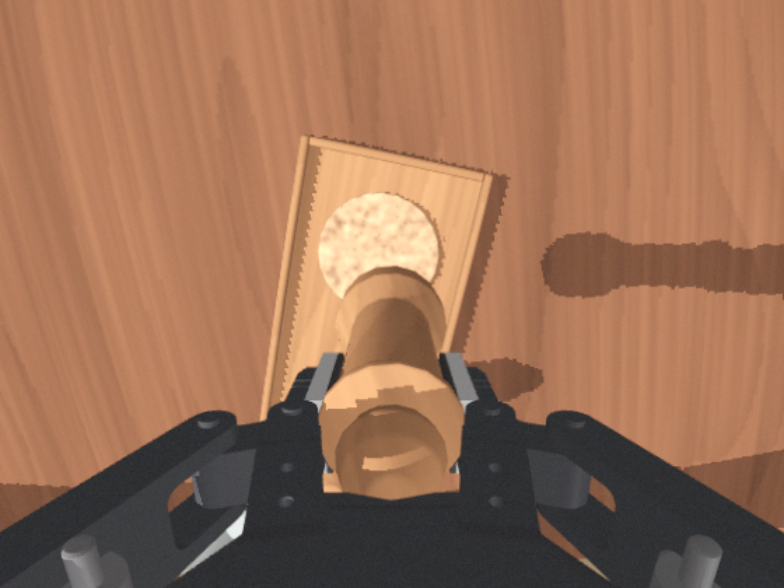

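```bash
python3 - <<'E'
from h import *
P=np.load("wrist.npy");im=cv2.imread("wrist.png");f=560/784
for n,(x,y) in dict(l=(322,252),r=(437,252),t=(379,197),bl=(333,290),br=(425,285),m=(379,240)).items(): print(n,P[int(y*f),int(x*f)].round(1))
# mat mask: above tray floor z~11, circle
m=(P[...,2]>8.5)&(P[...,2]<14)&(np.hypot(P[...,0]-562,P[...,1]-205)<60)
q=P[m];print("pts",len(q))
c=cv2.Canny(im,60,150)
s=sense()["position"]
for zl in (112,120,128,136,160,180,200,206,212,220,230,240):
    m=(P[...,2]>zl)&(P[...,2]<zl+8)&(np.hypot(P[...,0]-s[0],P[...,1]-s[1])<34)
    q=P[m]
    if len(q)>10: print(zl,len(q),"x",np.percentile(q[:,0],[1,99]).round(1),"ymax",np.percentile(q[:,1],99).round(1))
Q=np.load("scene.npy")
for zl in (116,124,132,150):
    m=(Q[...,2]>zl)&(Q[...,2]<zl+8)&(np.hypot(Q[...,0]-s[0],Q[...,1]-s[1])<60);q=Q[m]
    if len(q)>5: print("scene",zl,len(q),np.percentile(q,[2,98],axis=0).round(1).tolist())
E
```

```text
l [522.5 207.   12.5]
r [601.1 196.4  12.2]
t [566.1 239.3  11.9]
bl [524.  178.5   7.6]
br [583.9 204.8 138.9]
m [562.  210.2  10.7]
pts 4348
120 104 x [550.  590.1] ymax 212.2
128 157 x [549.8 590.5] ymax 212.1
136 1100 x [544.8 590.7] ymax 211.8
160 226 x [553.8 583. ] ymax 204.2
180 521 x [541.3 593.4] ymax 204.1
200 993 x [539.1 596.7] ymax 204.0
206 709 x [539.4 596. ] ymax 204.0
212 443 x [541.6 594.6] ymax 206.5
220 4992 x [534.7 597.2] ymax 206.4
230 2572 x [532.  599.1] ymax 200.5
240 3213 x [545.3 592.7] ymax 203.2
scene 116 16 [[563.2, 165.4, 116.8], [591.9, 191.3, 124.0]]
scene 124 23 [[555.9, 161.6, 124.1], [592.2, 189.2, 131.8]]
scene 132 44 [[548.9, 163.0, 132.3], [591.9, 198.0, 139.7]]
scene 150 17 [[557.8, 172.0, 150.2], [583.9, 190.6, 157.8]]
```

```bash
python3 -m handwheel '[{"grip":0.75,"dx":-0.022,"dy":0.039,"dz":0,"turn":0},{"grip":0.75,"dx":-0.021,"dy":0.038,"dz":-0.1,"turn":0},{"grip":0.75,"dx":0,"dy":0,"dz":-0.15,"turn":0},{"grip":0.75,"dx":0,"dy":0,"dz":-0.15,"turn":0},{"grip":0.75,"dx":0,"dy":0,"dz":-0.15,"turn":0},{"grip":0.75,"dx":0,"dy":0,"dz":-0.1,"turn":0},{"grip":0.75,"dx":0,"dy":0,"dz":-0.03,"turn":0},{"grip":0.75,"dx":0,"dy":0,"dz":0,"turn":0},{"grip":0.75,"dx":0,"dy":0,"dz":0,"turn":0},{"grip":0.75,"dx":0,"dy":0,"dz":0,"turn":0}]'; python3 st.py
```

```text
t: 24.97
position: [559.7, 196.6, 75.9]
ee_rot: [0.0, 0.752, 0.659, 0.001]
wrist_force: [0.3, -0.2, -2.7]
gripper_width: 31.5
grasp_force: 57.8
t 24.97 pos [559.7 196.6  75.9] caddy xy -385.1 -67.8 yang -7.6 zt [ 0.002  0.001 -1.   ] F [ 0.3 -0.2 -2.7] w 31.5 gf 57.8 q [-0.22  0.88 -0.34  1.78  0.5   0.57 -1.01]
```

```bash
python3 -m handwheel '[{"grip":0.75,"dx":0,"dy":0,"dz":-0.015,"turn":0},{"grip":0.75,"dx":0,"dy":0,"dz":-0.015,"turn":0},{"grip":0.75,"dx":0,"dy":0,"dz":-0.01,"turn":0},{"grip":0.75,"dx":0,"dy":0,"dz":0,"turn":0},{"grip":0.75,"dx":0,"dy":0,"dz":0,"turn":0}]'; python3 st.py
```

```text
t: 25.38
position: [558.9, 195.8, 68.7]
ee_rot: [0.0, 0.752, 0.659, -0.0]
wrist_force: [-0.9, 0.4, -2.2]
gripper_width: 31.8
grasp_force: 57.8
t 25.38 pos [558.9 195.8  68.7] caddy xy -384.1 -68.5 yang -7.6 zt [ 0. -0. -1.] F [-0.9  0.4 -2.2] w 31.8 gf 57.8 q [-0.22  0.89 -0.34  1.78  0.5   0.56 -1.01]
```

Still carrying its weight, so I lower another millimetre or two until it touches.

```bash
python3 -m handwheel '[{"grip":0.75,"dx":0,"dy":0,"dz":-0.007,"turn":0},{"grip":0.75,"dx":0,"dy":0,"dz":0,"turn":0},{"grip":0.75,"dx":0,"dy":0,"dz":0,"turn":0}]'; python3 -m handwheel '[{"grip":0.75,"dx":0,"dy":0,"dz":-0.007,"turn":0},{"grip":0.75,"dx":0,"dy":0,"dz":0,"turn":0},{"grip":0.75,"dx":0,"dy":0,"dz":0,"turn":0}]'
```

```text
t: 25.63
position: [558.9, 196.0, 68.5]
ee_rot: [0.0, 0.752, 0.659, 0.0]
wrist_force: [-1.6, -1.9, 5.5]
gripper_width: 31.7
grasp_force: 57.7
t: 25.88
position: [559.0, 196.0, 68.5]
ee_rot: [0.0, 0.752, 0.659, 0.0]
wrist_force: [-3.6, -1.1, 13.0]
gripper_width: 31.7
grasp_force: 58.0
```

```bash
python3 -m handwheel '[{"grip":0.75,"dx":0,"dy":0,"dz":0.007,"turn":0},{"grip":0.75,"dx":0,"dy":0,"dz":0,"turn":0},{"grip":0.3,"dx":0,"dy":0,"dz":0,"turn":0},{"grip":0.3,"dx":0,"dy":0,"dz":0,"turn":0},{"grip":0.3,"dx":0,"dy":0,"dz":0,"turn":0},{"grip":0.3,"dx":0,"dy":0,"dz":0.1,"turn":0},{"grip":0.3,"dx":0,"dy":0,"dz":0.2,"turn":0},{"grip":0.3,"dx":0,"dy":0,"dz":0.25,"turn":0},{"grip":0.3,"dx":0,"dy":0,"dz":0.25,"turn":0},{"grip":0.3,"dx":0,"dy":0,"dz":0.25,"turn":0},{"grip":0.3,"dx":0,"dy":0,"dz":0.1,"turn":0},{"grip":0.3,"dx":0,"dy":0,"dz":0,"turn":0}]'; python3 st.py; python3 - <<'E'
from h import *
for n in("wrist","scene","top"):
    c=camera(n);P=cloud(c)
    if n=="scene": save(c,"s8.png",2.3,(150,100,370,350))
    for zl,zh in((112,121),(122,150),(104,121)):
        for b in blobs(P,zl,zh,(400,750,-320,250),12): print(n,zl,b)
E
```

```text
t: 26.88
position: [561.3, 197.5, 244.6]
ee_rot: [0.001, 0.752, 0.659, 0.004]
wrist_force: [1.2, 0.7, -0.1]
gripper_width: 59.9
grasp_force: 0.0
t 26.88 pos [561.3 197.5 244.6] caddy xy -386.1 -66.3 yang -7.6 zt [ 0.008  0.004 -1.   ] F [ 1.2  0.7 -0.1] w 59.9 gf 0.0 q [-0.15  0.66 -0.47  1.64  0.36  0.92 -0.88]
wrist 112 (633, [561, 203, 113], [560, 200], 19, np.float64(0.7))
wrist 112 (52, [531, 112, 118], [529, 110], 10, np.float64(1.9))
wrist 122 (696, [560, 202, 132], [560, 200], 13, np.float64(3.6))
wrist 122 (475, [527, 106, 128], [526, 103], 12, np.float64(2.9))
wrist 104 (708, [561, 203, 113], [560, 199], 19, np.float64(0.8))
wrist 104 (629, [528, 110, 109], [526, 103], 19, np.float64(3.4))
scene 112 (18, [531, 97, 118], [530, 100], 12, np.float64(1.9))
scene 112 (20, [426, -178, 116], [426, -177], 14, np.float64(2.4))
scene 112 (26, [511, -194, 116], [506, -191], 16, np.float64(2.7))
scene 112 (118, [568, -263, 114], [569, -264], 21, np.float64(1.4))
scene 122 (40, [564, 195, 130], [562, 196], 12, np.float64(3.7))
scene 122 (25, [530, 101, 127], [528, 101], 12, np.float64(2
[... 1024 characters left out ...]
, -259, 116], [564, -260], 22, np.float64(2.1))
top 112 (43, [505, -103, 114], [506, -107], 21, np.float64(1.7))
top 112 (19, [499, -124, 115], [498, -123], 10, np.float64(2.0))
top 112 (21, [488, -260, 115], [489, -260], 11, np.float64(2.0))
top 112 (14, [466, -250, 114], [466, -250], 9, np.float64(1.5))
top 122 (57, [572, -180, 140], [573, -186], 19, np.float64(4.5))
top 122 (65, [493, -169, 136], [494, -173], 19, np.float64(6.2))
top 104 (121, [656, -179, 112], [657, -179], 23, np.float64(3.3))
top 104 (131, [564, -259, 114], [565, -259], 22, np.float64(3.5))
top 104 (128, [504, -112, 112], [505, -112], 22, np.float64(3.3))
top 104 (130, [483, -252, 112], [483, -253], 22, np.float64(3.4))
```

View pics/s8.png

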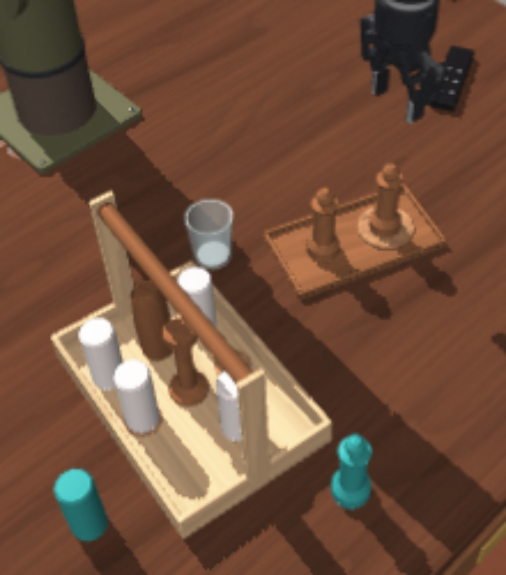

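The pepper mill stands upright on the mat at about (388,205), axis (560,200) against a mat centre of (561,199). All the caddy pieces are standing, and the gripper is clear.

```bash
python3 -c "
from workcell import *
print(sign_off())"
```

```text
the job is handed in; nothing more can be done
None
```

The job is handed in: the pepper mill was set down upright on the cork mat, about 1–2 mm from its centre. All jars, the candlestick and the shaker are upright in the caddy, with one jar now on the right-hand pad and another under the bar; no verdict came back on sign-off.

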